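# Weigh a batch of candle jars on the spring scale

## Task

Complete the batch by putting the lone amber jar between the carrier and the scale into the carrier's empty pocket, then lift the carrier by its wooden grip and lay the peak of its wire bail into the hook of the spring scale. Still holding it, ease the load down slowly until the scale alone carries the whole weight, and only then let go, so that the pointer hardly moves at that moment, does not bounce, and the carrier hangs still. Do not push the hook to the bottom of its travel or press on the scale with the hand, keep the jars upright and leave the other things where they are.

Things in the scene. Friction and masses are not known exactly. Their poses are not given: they have to be found in the camera images.
- carrier: Loose plywood tray, 82 x 232 x 34 mm (x, y, z), walls 4 mm, three pockets along its y (centres -76, 0, +76 mm; 74 x 72 mm inside, floor 4 mm up), the -y one empty. A 6 mm wire bail stands over the middle in its x-z plane: legs at x = +-44 mm, shallow roof-shaped top, 70 mm clear of the middle jar's lid at the peak. Above it a stem and a wooden grip. Origin: centre of the underside. With 3 jars under 1 kg; it varies widely.
- bar (a point): Peak of the carrier's bail, on the wire's centre line, 155 mm above the tray's underside: the spot that goes into the hook. The wire there runs along the carrier's x and must lie across the hook's arm.
- grip (a point): Centre of the wooden grip, an upright block 18 mm (carrier x) by 40 mm (carrier y) by 42 mm tall, 193 mm above the tray's underside and straight above the bail's peak. Take it from above, fingers closing along the carrier's x.
- empty_pocket (a point): Centre of the floor of the carrier's empty pocket (-y end).
- jar_last: The lone amber jar with a black lid, 68 mm across, 78 mm tall, about 0.12 kg, standing on the table. Origin: centre of its underside. In its pocket a neighbour stands 8 mm away in the carrier's +y, so there hold it across the carrier's x, above the 34 mm walls.
- jar_mid: Amber jar of the same size in the middle pocket. Origin: centre of its underside.
- jar_end: Amber jar of the same size in the carrier's +y pocket. Origin: centre of its underside.
- scale: Fixed bench spring scale: grey base plate 130 mm (x) by 265 mm (y -50 to +215), 12 mm thick; aluminium pillar 46 x 40 mm, 383 mm tall, on the origin; white graduated face (5 mm marks) on its -x side. A sprung carriage carries a 10 mm steel arm along the scale's +y at z = 267 mm, ending in an upturned U-shaped hook open at the top. Origin: on the pillar's axis, underside of the base.
- saddle (a point): Where the bail's peak (centre line) lies when seated in the hook: 195 mm from the pillar's axis along the scale's +y, 260 mm up unloaded; goes down with the hook. The U's mouth is about 30 mm wide along the scale's y. The hook spans from 13 mm below this point to 17 mm above it (tip), its brace by the pillar to 35 mm: bring the carrier in level, along the arm, hook between bail peak and jar tops.
- hook (a joint): Travel of the sprung hook and its red pointer, m: 0 unloaded, growing as it goes down; bottom stop at 0.095. The spring gives 110 N/m (about 9 mm per 100 g) and is lightly damped: a load let go 1 N too early, or pushed down 1 N too far, already makes it jump.
- label_roll: Roll of white stickers lying flat, 66 mm across, 30 mm high. Bystander. Origin: centre of its underside.
- marker: Black felt marker lying on the table, 134 mm long (along its y). Bystander. Origin: centre of its underside.
- tape_dispenser: Dark desk tape dispenser, 58 x 163 x 78 mm. Bystander. Origin: centre of its underside.
- wick_tin: Round grey tin, 68 mm across, 36 mm high. Bystander. Origin: centre of its underside.
Mind the look-alikes: they are no part of the job. What is shaped like the jar_last but red, white or yellow is not meant.

How it is judged:
By the outcome, as a careful person would: the job done as asked, in the order asked, and still so for the second after the job is handed in, with the robot touching nothing.
It also fails if it takes over 72 s, if anything falls off the work surface, if the arm or the gripper's body presses on something with over 40 N, if the wrist force passes 120 N, or if a joint passes its speed limit or range.

## Robot

A 6-joint arm with a two-finger parallel gripper is mounted at the origin on the work surface; the furniture and walls round the work are solid. World frame = base frame: x ahead of the robot, y to its left, z up, the work surface at z = 0. Lengths are in mm, angles in rad, forces in N, time in s.
With the tool pointing down it reaches from about 350 to 975 mm from the base axis. Payload 7.1 kg.
Tool frame: the origin (TCP) lies at the very end of the fingers, on their centre line; the grasp point (between the pads) lies 19 mm behind it; y points along the fingers, x is the direction in which the jaws open and shut, and the axes are right-handed (so a half turn about y gives the same grasp; the last joint's range is limited). The gripper opens to 88 mm and grips with 3 to 60 N. Pads are 20 mm wide; open, the fingers measure 115 mm over their backs; the gripper's body (75 mm by 178 mm) begins 61 mm behind the grasp point.
Start: joints at [-1.275, 0.423, 1.63, -0, 1.089, -0.019], TCP at [193.534, -594.264, 222.675] pointing down, gripper open.
Joint ranges: [-3, 3], [-0.9, 2.11], [0.09, 2.58], [-1.31, 4.45], [0.11, 2.69], [-2.54, 2.54]. Speed limits (rad/s): [2.39, 2.39, 3.01, 3.14, 3.14, 3.14].

## Interface

Orientations are given as a rotation vector (axis times angle).
In Python, from workcell import ctrl gives the robot as it stands. The module is installed in compiled form; this text tells all that it offers.
- The arm moves only by the tool carry_out, never from a script. Its arguments are lists of equal length, an entry for each row: "delta_pos": the shift along the tool's x, y, z in cm, a list of three; "rotation": the turn, a rotation vector about the tool's x, y, z in rad, a list of three. In form: {"delta_pos": [[dx, dy, dz], ...], "rotation": [[wx, wy, wz], ...]}. A call has 1 to 12 rows; each row is the pose to reach, as a shift and turn from the pose commanded when the call began, along the tool's axes at that moment; what a row does not reach only later rows make up. A row lasts 1/12 s, in which the tool goes at most 41.7 mm and 7.16 degrees, less where a joint would pass 70% of its speed; a pose out of reach is approached as far as the arm can. A call with a gripper value outside its range is refused whole. "hand" is the closure in counts, from 0 (fully open) to 255 (shut), set as the call begins (left out, the last holds). The fingers move at their own pace and stop on an object; the grip force is fixed at half the most. Time passes only in rows, so rows that repeat a pose let the fingers close. It gives the time, the measured TCP pose, the force and the opening at its end, in the units of the state.
- ctrl.get_obs(): the state, without advancing time (a new reading comes with each control period).
- ctrl.get_image(name): name is "side" or "top" or "wrist"; returns the picture (480x640x3 uint8, red, green, blue); there is no depth.
- ctrl.camera_info(name): a dict with "fov_y" (degrees; the focal length in pixels is half the picture's height over the tangent of half this angle, whatever the lens; pixels are square), "cx", "cy" (the principal point, pixels), "R" (3x3) and "t" (3): a world point X has camera coordinates R X + t; the wrist camera has in their place "T_tool_cam" (4x4, takes a point from camera to tool coordinates, whose origin is the TCP and whose axes are the tool frame's). Camera axes: x right, y down, z forward; pixel columns grow to the right and rows downward; lengths in mm; the calibration is good to about 2 mm. A picture is of the moment at which its call begins: read the wrist's pose just before it. camera_info takes no time and is no camera call.
- ctrl.close_job(): hands the job in, once; it reports no verdict.
The state is a dict: "t": time; "qpos": joint angles; "qvel": joint speeds; "joint_torque": joint torques, N m; "ee_pos": TCP position; "orientation": TCP orientation; "ft_force": force on the tool from outside, world axes, zero at the start; "moment": the same for the moment, N m; "width": finger opening in mm.
Only numpy, scipy, OpenCV 4.12 (cv2) and the standard library are available. Lean on these libraries where they do the work, as an engineer would, in place of code of your own. Each camera call takes 0.05 s, during which the arm holds its last target.

## Working session

There is one attempt and no reset: what is moved stays moved. The work goes in short steps, Python scripts to look and compute and a tool call to move; the robot and the scene stay as the last step left them, time stands still between calls to the robot, and variables do not carry over. Pictures are saved under pics/ and viewed, and the job is handed in when it is done.

Besides the shell and the picture viewer there is one more tool, called after "Request:" as a command line: name --argument value ..., lists and objects as JSON in quotes. carry_out: Moves the arm, as the interface text tells. Its arguments: {"type":"object","properties":{"delta_pos":{"type":"array","items":{"type":"array","items":{"type":"number"}}},"rotation":{"type":"array","items":{"type":"array","items":{"type":"number"}}},"hand":{"type":"number"}},"required":["delta_pos","rotation"]}

```bash
mkdir -p pics
python3 - <<'E'
from workcell import ctrl
import cv2,numpy as np
o=ctrl.get_obs()
for k,v in o.items(): print(k,np.round(v,3))
for n in ["side","top","wrist"]:
    im=ctrl.get_image(n); cv2.imwrite(f"pics/a_{n}.png",im[:,:,::-1])
    print(n,ctrl.camera_info(n))
E
```

```text
t 0.0
qpos [-1.275  0.424  1.631 -0.     1.089 -0.019]
qvel [-0.    -0.001 -0.001 -0.     0.002  0.   ]
joint_torque [ 2.0000e-03 -5.4461e+01 -2.7366e+01  6.4000e-02  2.3000e-02 -0.0000e+00]
ee_pos [ 193.38  -593.751  221.915]
orientation [-1.341  0.975 -0.973]
ft_force [-0.13  -0.432  0.456]
moment [ 0.     0.029 -0.006]
width 87.422
side {'fov_y': 43.33389296564594, 'cx': 325.71203875030204, 'cy': 235.42594929605872, 'R': array([[-0.99682312, -0.07793752, -0.0164136 ],
       [-0.01441654,  0.37923225, -0.9251892 ],
       [ 0.07833152, -0.92201336, -0.37915106]]), 't': array([ 461.65765696,  129.93119135, 1940.46397785])}
top {'fov_y': 55.726905957164696, 'cx': 319.26727982077347, 'cy': 233.90162262457073, 'R': array([[ 0.0161802 , -0.99986295,  0.00350362],
       [-0.99388785, -0.01646602, -0.10915957],
       [ 0.1092023 , -0.00171598, -0.99401806]]), 't': array([  31.9386731 ,  481.78987409, 1367.74247867])}
wrist {'fov_y': 62.98623954303162, 'cx': 319.0753290730607, 'cy': 241.97450411794497, 'T_tool_cam': array([[ 9.99999912e-01,  1.43313088e-04, -3.94680986e-04,
         7.20785281e-01],
       [ 4.19142864e-04, -2.84465051e-01,  9.58686319e-01,
        -1.61388788e+02],
       [ 2.51193504e-05, -9.58686400e-01, -2.84465086e-01,
         7.70356283e+01],
       [ 0.00000000e+00,  0.00000000e+00,  0.00000000e+00,
         1.00000000e+00]])}
```

View pics/a_side.png

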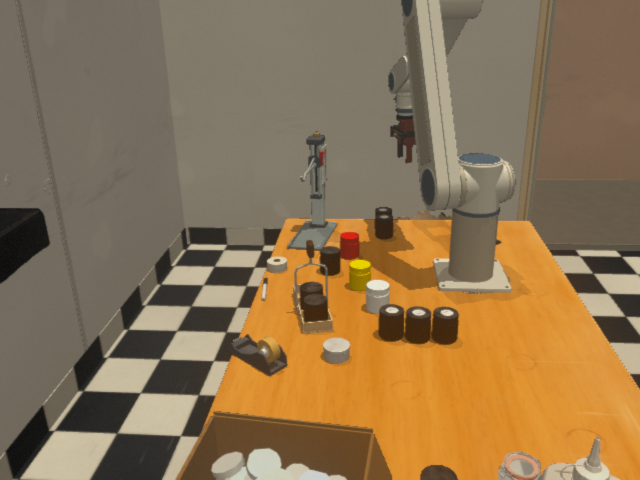

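View pics/a_top.png

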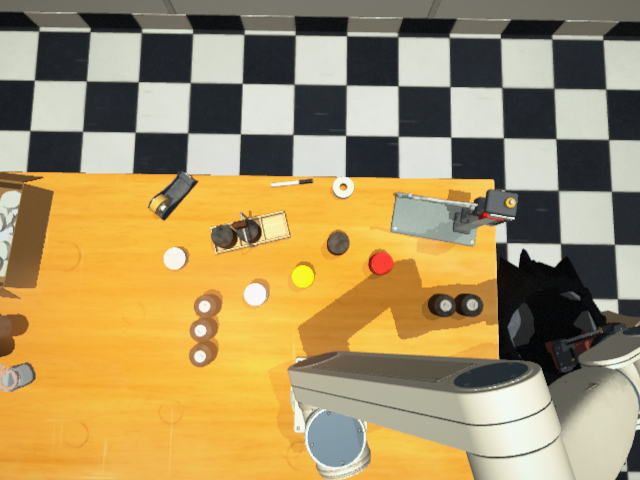

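View pics/a_wrist.png

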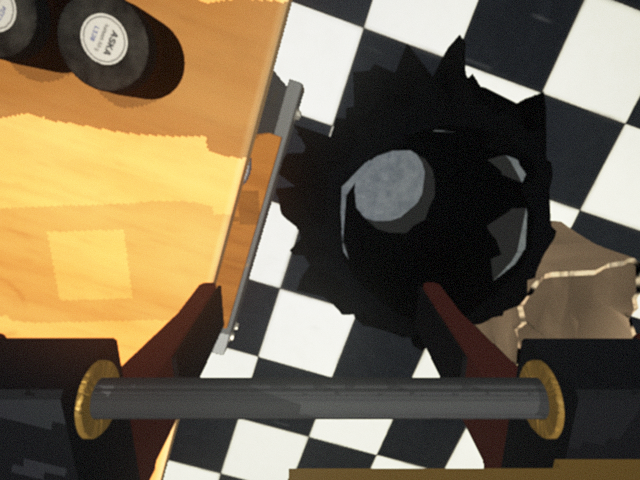

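```bash
cat > h.py <<'E'
from workcell import ctrl
import cv2,numpy as np
from scipy.spatial.transform import Rotation as Ro
def cam(n,o=None):
    i=ctrl.camera_info(n); f=240/np.tan(np.radians(i['fov_y']/2))
    if 'R' in i: R=np.array(i['R']);t=np.array(i['t'])
    else:
        T=np.array(i['T_tool_cam']); W=np.eye(4);W[:3,:3]=Ro.from_rotvec(o['orientation']).as_matrix();W[:3,3]=o['ee_pos']
        M=np.linalg.inv(W@T);R=M[:3,:3];t=M[:3,3]
    return f,i['cx'],i['cy'],R,t
def ray(c,u,v):
    f,cx,cy,R,t=c; d=R.T@np.array([(u-cx)/f,(v-cy)/f,1]); return -R.T@t,d
def onz(c,u,v,z):
    p,d=ray(c,u,v); return p+d*(z-p[2])/d[2]
def proj(c,X):
    f,cx,cy,R,t=c; q=R@np.array(X)+t; return np.array([cx+f*q[0]/q[2],cy+f*q[1]/q[2]])
def tri(c1,a,c2,b):
    p,d=ray(c1,*a);q,e=ray(c2,*b);A=np.stack([d,-e],1);s=np.linalg.lstsq(A,q-p,rcond=None)[0]
    x=p+d*s[0];y=q+e*s[1];return (x+y)/2,np.linalg.norm(x-y)
def snap(n,name):
    o=ctrl.get_obs();im=ctrl.get_image(n)[:,:,::-1].copy();cv2.imwrite(f'pics/{name}.png',im);return im,cam(n,o),o
E
python3 - <<'E'
from h import *
t=cam('top');s=cam('side')
for n,(u,v),z in [('jarlast',(338,243),78),('pocket',(273,228),4),('jarmid',(249,231),78),('jarend',(223,236),78),('yellow',(303,276),78),('red',(381,263),78),('roll',(343,187),30)]:
    print(n,np.round(onz(t,u,v,z)))
for n,p in [('pillar cap',(502,203)),('base bl',(391,230)),('base tl',(398,194)),('base br',(474,245))]:
    print(n,np.round(onz(t,*p,12 if 'base' in n else 383)))
o=ctrl.get_obs();print(Ro.from_rotvec(o['orientation']).as_matrix().round(3))
a=cv2.imread('pics/a_top.png')[165:325,130:530];b=cv2.imread('pics/a_side.png')[120:370,220:480]
cv2.imwrite('pics/c1.png',cv2.resize(a,None,fx=2,fy=2,interpolation=2));cv2.imwrite('pics/c2.png',cv2.resize(b,None,fx=2.4,fy=2.4,interpolation=2))
E
```

```text
jarlast [449. -16.  78.]
pocket [500. 185.   4.]
jarmid [481. 248.  78.]
jarend [465. 324.  78.]
yellow [351.  85.  78.]
red [ 393. -143.   78.]
roll [628. -31.  30.]
pillar cap [ 520. -379.  383.]
base bl [ 499. -183.   12.]
base tl [ 613. -205.   12.]
base br [ 456. -440.   12.]
[[ 0.31  -0.     0.951]
 [-0.951  0.001  0.31 ]
 [-0.001 -1.     0.   ]]
```

View pics/c1.png

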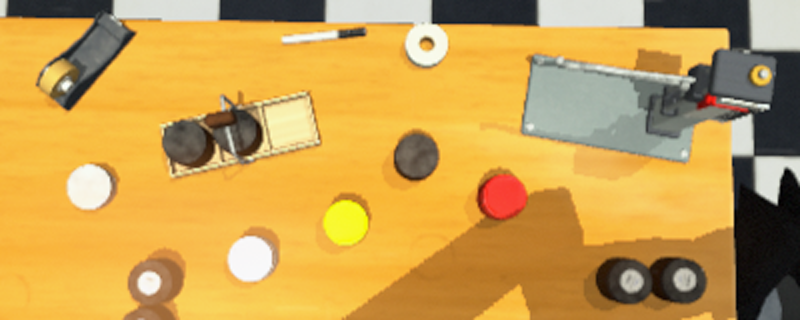

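View pics/c2.png

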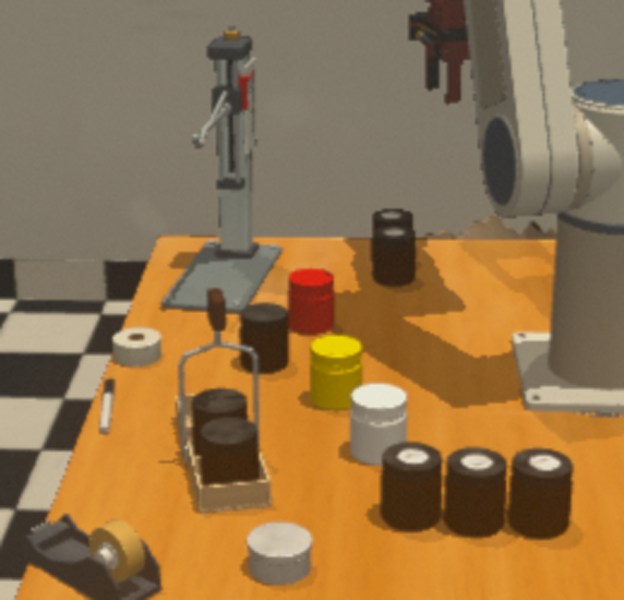

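```bash
cat >> h.py <<'E'
def down(zang,tilt=0):
    # tool z at world angle zang(deg), y down; tilt>0 raises +z side (body leans to -z)
    a=np.radians(zang); z=np.array([np.cos(a),np.sin(a),0]);y=np.array([0,0,-1.]);x=np.cross(y,z)
    M=Ro.from_matrix(np.stack([x,y,z],1))
    return M*Ro.from_rotvec([np.radians(tilt),0,0])
def move(P,R,o=None,cp=None,cR=None):
    o=o or ctrl.get_obs(); p0=np.array(o['ee_pos'] if cp is None else cp);R0=Ro.from_rotvec(o['orientation']) if cR is None else cR
    d=R0.inv().apply(np.array(P)-p0)/10; w=(R0.inv()*R).as_rotvec()
    print('delta cm',d.round(3),'rot',w.round(4)); return d,w
E
python3 - <<'E'
from h import *
print((down(104,15).as_matrix()).round(2))
move([450,150,300],down(104),cp=[193.534,-594.264,222.675])
E
```

```text
[[ 0.97 -0.06 -0.23]
 [ 0.24  0.25  0.94]
 [ 0.   -0.97  0.26]]
delta cm [-62.837  -7.659  47.43 ] rot [-9.0000e-04 -1.5003e+00 -9.0000e-04]
```

Request:
carry_out --delta_pos '[[-1.5, -0.2, 1.2], [-4.5, -0.6, 3.4], [-7.8, -1.0, 5.8], [-11.2, -1.4, 8.3], [-14.5, -1.8, 10.8], [-17.8, -2.2, 13.3], [-21.1, -2.6, 15.8], [-24.4, -3.0, 18.3], [-27.7, -3.4, 20.8], [-31.0, -3.8, 23.3], [-34.3, -4.2, 25.8], [-37.5, -4.6, 28.3]]' --rotation '[[0, -0.04, 0], [0, -0.1, 0], [0, -0.18, 0], [0, -0.26, 0], [0, -0.34, 0], [0, -0.42, 0], [0, -0.5, 0], [0, -0.58, 0], [0, -0.66, 0], [0, -0.74, 0], [0, -0.82, 0], [0, -0.9, 0]]' --hand 0

```text
t: 1.15
ee_pos: [346.4, -148.1, 269.0]
orientation: [-1.553, 0.276, -0.277]
ft_force: [1.6, 0.1, -0.5]
width: 87.9
```

Run:
```python
from h import *
R0=Ro.from_rotvec([-1.341,0.975,-0.973])
cp=np.array([193.534,-594.264,222.675])+10*R0.apply([-37.5,-4.6,28.3]);cR=R0*Ro.from_rotvec([0,-.9,0])
o=ctrl.get_obs();print(cp,o['ee_pos'],(cR.inv()*Ro.from_rotvec(o['orientation'])).as_rotvec(),o['t'])
move([450,150,300],down(104),cp=cp,cR=cR)
```

```text
[ 346.46845303 -150.10917438  269.23188948] [ 346.3955649  -148.11603031  268.95540513] [-0.00116031 -0.0032642  -0.00132796] 1.15
delta cm [-0.753 -3.039 31.741] rot [-1.400e-03 -6.002e-01 -6.000e-04]
```

Request:
carry_out --delta_pos '[[-0.1, -0.4, 3.9], [-0.2, -0.8, 7.8], [-0.3, -1.1, 11.7], [-0.4, -1.5, 15.6], [-0.5, -1.9, 19.5], [-0.55, -2.2, 23.0], [-0.6, -2.5, 26.0], [-0.7, -2.8, 29.0], [-0.75, -3.0, 31.0], [-0.75, -3.0, 31.7], [-0.75, -3.0, 31.7]]' --rotation '[[0, -0.08, 0], [0, -0.16, 0], [0, -0.24, 0], [0, -0.32, 0], [0, -0.39, 0], [0, -0.46, 0], [0, -0.52, 0], [0, -0.57, 0], [0, -0.6, 0], [0, -0.6, 0], [0, -0.6, 0]]'

```text
t: 2.07
ee_pos: [450.1, 150.7, 298.4]
orientation: [-1.562, -0.192, 0.193]
ft_force: [0.2, 0.5, 0.3]
width: 87.7
```

Run:
```python
from h import *
im,c,o=snap('wrist','b_wrist');print(o['ee_pos'],o['qpos'],o['t'])
im,c,o=snap('top','b_top')
```

```text
[450.13293788 150.74298056 298.40157491] [2.98065435e-01 1.08023403e-01 1.87231309e+00 1.74879645e-05
 1.16156960e+00 5.26962391e-02] 2.0667
```

View pics/b_wrist.png

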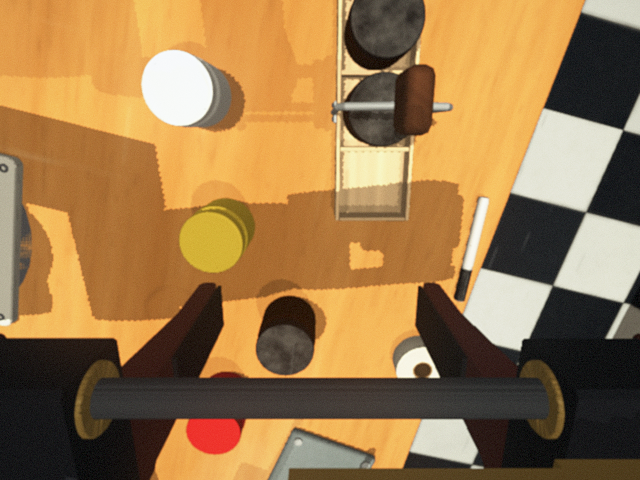

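View pics/b_top.png

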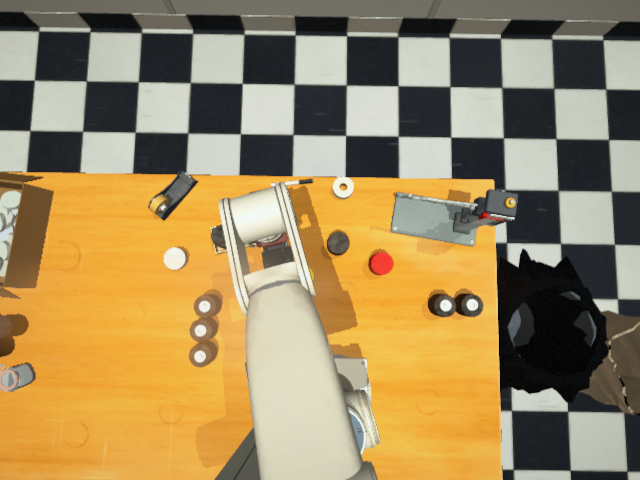

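Run:
```python
import cv2,numpy as np
im=cv2.imread('pics/b_wrist.png')
a=cv2.resize(im[0:240,310:470],None,fx=2.5,fy=2.5,interpolation=2)
b=cv2.resize(im[270:390,230:350],None,fx=3,fy=3,interpolation=2)
o=np.zeros((600,780,3),np.uint8);o[:600,:400]=a;o[:360,410:770]=b
cv2.imwrite('pics/b_crop.png',o)
```

```text
(no output)
```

View pics/b_crop.png

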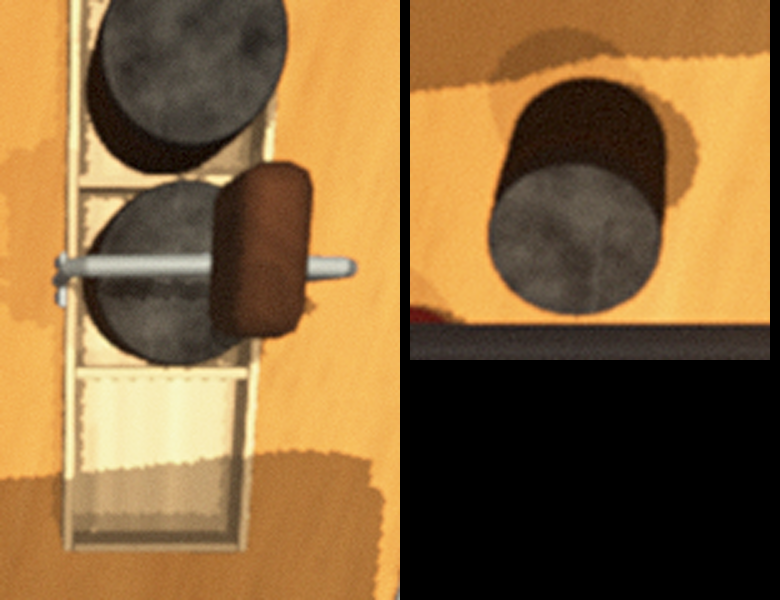

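Run:
```python
from h import *
class O: pass
o=dict(ee_pos=[450.133,150.743,298.402],orientation=[-1.562,-.192,.193])
c=cam('wrist',o)
p=lambda x,y,z:onz(c,310+x/2.5,y/2.5,z)
bl=p(66,549,34);br=p(245,549,34);dl=p(68,373,34);dr=p(258,373,34)
print('bl br',bl.round(1),br.round(1),np.linalg.norm(br-bl)); 
print('div',dl.round(1),dr.round(1),np.linalg.norm(dl-dr))
ax=(br-bl)/np.linalg.norm(br-bl);print('x-axis yaw',np.degrees(np.arctan2(ax[1],ax[0])))
yy=(dl+dr)/2-(bl+br)/2;print('y-axis yaw',np.degrees(np.arctan2(-yy[0],yy[1])),np.linalg.norm(yy),'exp 78')
print('end jar',p(195,50,82).round(1),'mid lid',p(183,273,82).round(1))
J=onz(c,285,349.7,78);print('last',J.round(1), 'lid w',np.linalg.norm(onz(c,256.3,349.7,78)-onz(c,313.7,349.7,78)))
print('grip top',p(272,240,214).round(1))
print('top/side check of last',[proj(cam(n),J).round(1) for n in('top','side')])
# roll, marker, etc, table
```

```text
bl br [473.1 133.2  34. ] [550.5 152.6  34. ] 79.77193243818226
div [454.4 207.3  34. ] [532.5 226.9  34. ] 80.47476539905404
x-axis yaw 14.069172973109195
y-axis yaw 13.870634660755353 76.45204146098708 exp 78
end jar [466.5 324.8  82. ] mid lid [483.4 254.   82. ]
last [451.2 -13.8  78. ] lid w 63.5026654515976
grip top [483.2 256.2 214. ]
top/side check of last [array([337.3, 242.4]), array([329.3, 249.6])]
```

Run:
```python
from h import *
o=ctrl.get_obs(); R=down(104,15)
J=np.array([451.2,-13.8,60])
T=J+19*R.as_matrix()[:,1];print(T)
move(T+[0,0,75],R,o);move(T,R,o)
```

```text
[450.01033411  -9.02851075  41.6474093 ]
delta cm [ -3.722  18.167 -15.344] rot [ 0.2622 -0.001  -0.0012]
delta cm [ -3.713  25.667 -15.34 ] rot [ 0.2622 -0.001  -0.0012]
```

Request:
carry_out --delta_pos '[[-0.5, 2.2, -2.0], [-1.1, 5.0, -4.4], [-1.7, 8.0, -7.0], [-2.3, 11.0, -9.5], [-2.9, 14.0, -12.0], [-3.4, 16.6, -14.2], [-3.7, 18.2, -15.3], [-3.7, 20.0, -15.3], [-3.7, 22.0, -15.3], [-3.7, 24.2, -15.3], [-3.7, 25.5, -15.3], [-3.7, 25.7, -15.3]]' --rotation '[[0.03, 0, 0], [0.08, 0, 0], [0.13, 0, 0], [0.18, 0, 0], [0.23, 0, 0], [0.262, 0, 0], [0.262, 0, 0], [0.262, 0, 0], [0.262, 0, 0], [0.262, 0, 0], [0.262, 0, 0], [0.262, 0, 0]]'

```text
t: 3.17
ee_pos: [448.7, -8.7, 39.9]
orientation: [-1.301, -0.155, 0.209]
ft_force: [-0.2, -0.4, -0.6]
width: 88.1
```

Run:
```python
from h import *
im,c,o=snap('wrist','c_wrist');print(o['ee_pos'],o['ft_force'],o['t'])
print(proj(c,[451.2,-13.8,78]))
```

```text
[448.73745585  -8.67299654  39.94759375] [-0.20642863 -0.35427602 -0.59838056] 3.1667
[324.62367    339.33059955]
```

View pics/c_wrist.png

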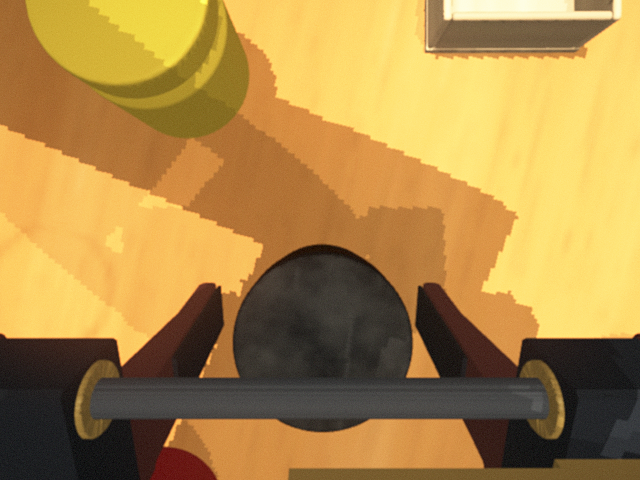

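Request:
carry_out --delta_pos '[[0, 0, 0], [0, 0, 0], [0, 0, 0], [0, 0, 0], [0, 0, 0], [0, 0, 0], [0, 0, 0]]' --rotation '[[0, 0, 0], [0, 0, 0], [0, 0, 0], [0, 0, 0], [0, 0, 0], [0, 0, 0], [0, 0, 0]]' --hand 255

```text
t: 3.8
ee_pos: [451.5, -7.9, 42.6]
orientation: [-1.302, -0.161, 0.208]
ft_force: [-1.0, -3.6, 7.9]
width: 67.3
```

Run:
```python
from h import *
o=ctrl.get_obs(); R=down(104,15);print(o['ee_pos'],o['t'],Ro.from_rotvec(o['orientation']).as_matrix().round(3))
p=np.array(o['ee_pos']);T=p+[0,0,0]
move(p+[0,0,65],R,o)
Pj=np.array([502,181.6,0])-[451.2,-13.8,0]
cp=np.array([450,-9,41.6])
move(cp+[0,0,65]+Pj,R,o,cp=cp,cR=R)
```

```text
[451.46946153  -7.90660395  42.61413446] 3.8 [[ 0.97  -0.061 -0.234]
 [ 0.242  0.251  0.937]
 [ 0.001 -0.966  0.258]]
delta cm [ 0.008 -6.279  1.68 ] rot [0.0004 0.0003 0.0012]
delta cm [ 9.656 -1.689 18.809] rot [0. 0. 0.]
```

Request:
carry_out --delta_pos '[[0, -1.0, 0.3], [0, -2.9, 0.8], [0, -4.8, 1.3], [0.3, -6.0, 2.2], [1.6, -5.7, 4.6], [3.2, -5.1, 7.6], [4.8, -4.5, 10.6], [6.4, -3.9, 13.4], [8.0, -2.9, 16.0], [9.2, -2.1, 18.0], [9.6, -1.8, 18.7], [9.66, -1.7, 18.8]]' --rotation '[[0, 0, 0], [0, 0, 0], [0, 0, 0], [0, 0, 0], [0, 0, 0], [0, 0, 0], [0, 0, 0], [0, 0, 0], [0, 0, 0], [0, 0, 0], [0, 0, 0], [0, 0, 0]]'

```text
t: 4.8
ee_pos: [502.0, 189.1, 107.3]
orientation: [-1.302, -0.162, 0.21]
ft_force: [-0.0, 0.2, -1.9]
width: 67.1
```

Run:
```python
from h import *
im,c,o=snap('wrist','d_wrist');print(o['ee_pos'],o['ft_force'],o['t'],o['width'])
im,c,o=snap('side','d_side');print(o['ee_pos'],o['ft_force'],o['t'],o['width'])
cv2.imwrite('pics/d_sc.png',cv2.resize(im[180:380,220:400],None,fx=3,fy=3,interpolation=2))
```

```text
[502.03289521 189.08265588 107.29369121] [-0.02649409  0.21360847 -1.86828745] 4.8 67.12358175416097
[501.59930649 188.0777711  106.99787799] [ 0.17843124 -0.72499763 -1.23170275] 4.85 67.35672538272829
```

View pics/d_wrist.png

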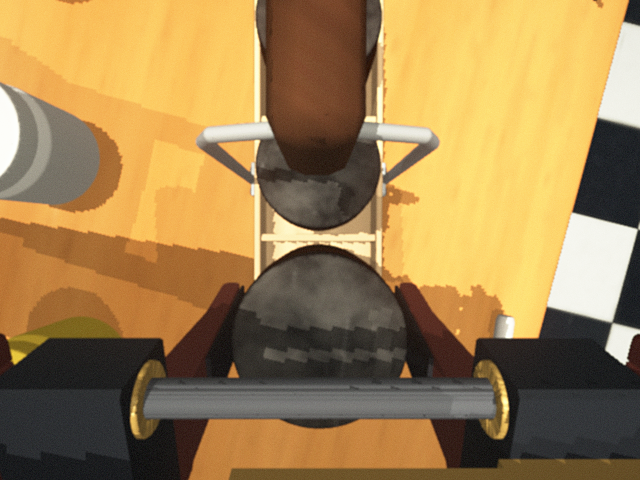

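View pics/d_sc.png

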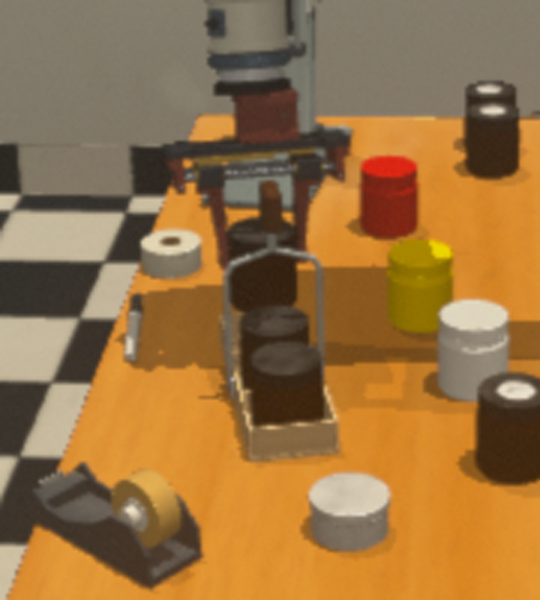

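Run:
```python
import cv2
im=cv2.imread('pics/d_wrist.png');cv2.imwrite('pics/d_wc.png',cv2.resize(im[160:300,220:420],None,fx=4,fy=4,interpolation=2))
```

```text
(no output)
```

View pics/d_wc.png

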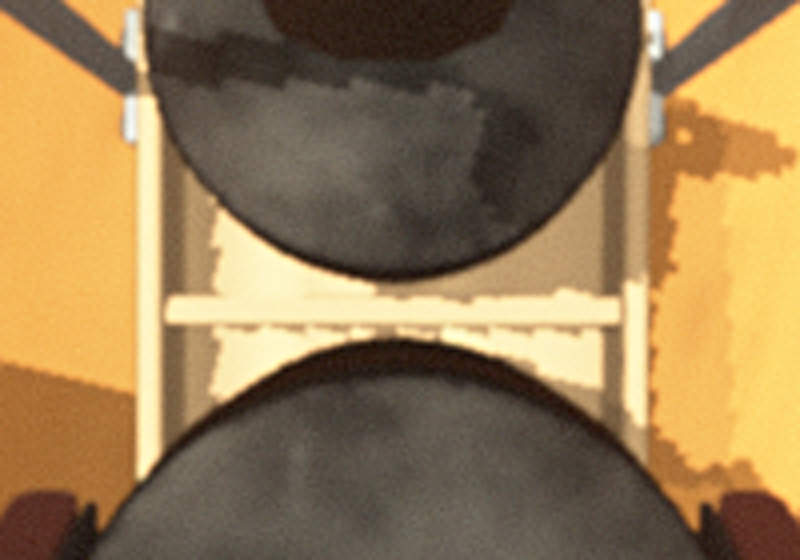

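Run:
```python
from h import *
o=dict(ee_pos=[501.8,188.6,107.1],orientation=[-1.302,-.162,.21]);c=cam('wrist',o)
l=onz(c,254.25,237.5,34);r=onz(c,382,237.5,34);l2=onz(c,220+137/4,160+130/4,34);r2=onz(c,220+655/4,160+130/4,34)
print(l,r,np.linalg.norm(l-r));ax=r-l;print(np.degrees(np.arctan2(ax[1],ax[0])))
y=np.array([-.242,.970,0]);m=(l+r)/2;print('carrier',m+38*y,'pocket',m-38*y, (l2+r2)/2)
print('lid', onz(c,320,336,143.5), 'dz', proj(c,[500.6,181.6,143]))
o=ctrl.get_obs();print(o['ee_pos'])
```

```text
[453.77353866 206.43352546  34.        ] [532.55780143 226.2814475   34.        ] 81.24592340592741
14.140137300648846
carrier [483.96967005 253.21748648  34.        ] pocket [502.36167005 179.49748648  34.        ] [486.73434934 244.16452734  34.        ]
lid [502.33474406 183.83806009 143.5       ] dz [313.80787267 340.44862223]
[501.35848711 187.20538177 106.88643524]
```

Run:
```python
from h import *
o=dict(ee_pos=[501.8,188.6,107.1],orientation=[-1.302,-.162,.21]);c=cam('wrist',o)
im=cv2.imread('pics/d_wrist.png');cv2.imwrite('pics/d_lid.png',cv2.resize(im[240:440,220:420],None,fx=3,fy=3,interpolation=2))
y=np.array([-.242,.970,0])
for z in(143,):
  for u,vt,vb in((320,252,427),(320,253,426)):
    a=onz(c,u,vt,z);b=onz(c,u,vb,z);print(np.linalg.norm(a-b),(a+b)/2, ((a+b)/2-[493.2,216.4,0])@y)
  a=onz(c,232.5,338,z);b=onz(c,407.5,338,z);print(np.linalg.norm(a-b),(a+b)/2)
```

```text
63.45360784166123 [502.72336795 182.30048131 143.        ] -35.38118817433131
62.72837606292974 [502.7223489  182.30452529 143.        ] -35.37701890646991
63.01795656932274 [502.54500484 183.00558548 143.        ]
```

View pics/d_lid.png

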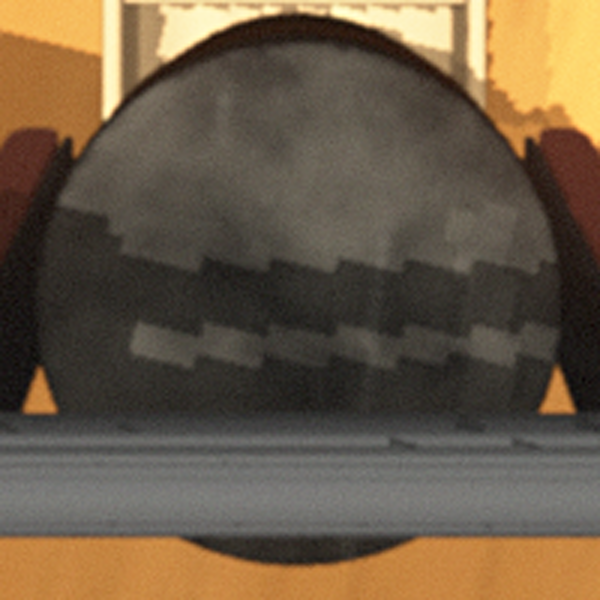

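Request:
carry_out --delta_pos '[[0, 0.5, -0.2], [0, 1.1, -0.4], [0, 1.6, -0.55], [0, 1.9, -0.64], [0, 1.9, -0.64], [0, 1.9, -0.64]]' --rotation '[[0, 0, 0], [0, 0, 0], [0, 0, 0], [0, 0, 0], [0, 0, 0], [0, 0, 0]]'

```text
t: 5.4
ee_pos: [502.0, 185.9, 86.3]
orientation: [-1.302, -0.158, 0.208]
ft_force: [0.1, 0.3, -0.9]
width: 67.1
```

Run:
```python
from h import *
im,c,o=snap('wrist','e_wrist');print(o['ee_pos'],o['orientation'],o['ft_force'],o['t'],o['width'])
cv2.imwrite('pics/e_wc.png',cv2.resize(im[160:360,220:420],None,fx=3,fy=3,interpolation=2))
print(ctrl.get_obs()['ee_pos'])
```

```text
[502.03624705 185.89725392  86.33894712] [-1.30199586 -0.15835666  0.20819881] [ 0.11972426  0.28318243 -0.93440629] 5.4 67.13343308178574
[502.23347321 186.05982383  86.62718668]
```

View pics/e_wc.png

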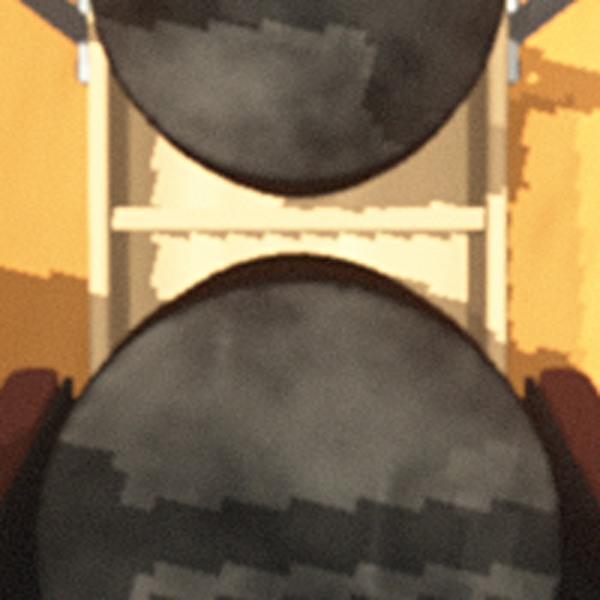

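Run:
```python
from h import *
o=dict(ee_pos=[502.05,186.0,86.5],orientation=[-1.302,-.159,.2085]);c=cam('wrist',o)
im=cv2.imread('pics/e_wrist.png');g=cv2.cvtColor(im,6)
print(g[415:440:1,320], g[243:262,320])
y=np.array([-.242,.970,0]);x=np.array([.970,.242,0])
l=onz(c,250,233,34);r=onz(c,389,233,34);m=(l+r)/2;print(np.linalg.norm(l-r),m,'pocket',m-38*y)
z=122.5;a=onz(c,320,254,z);b=onz(c,320,426,z);k=(a+b)/2;L=onz(c,232.3,336,z);Rr=onz(c,407.3,336,z);q=(L+Rr)/2
print(np.linalg.norm(a-b),k,(k-m)@y,(q-m)@x,np.linalg.norm(L-Rr))
```

```text
[107 111 105  77  56  44  35  49  46  42  45  42  45  85 127 146 147 149
 144 139 144 145 144 146 150] [222 115  46  28  38  39  40  43  38  36  45  62  79  81  83  94  89  89
  86]
81.07126491226467 [493.53691993 216.81659009  34.        ] pocket [502.73291993 179.95659009  34.        ]
62.319363574514135 [503.04099616 179.55646751 122.5       ] -38.44230534678183 0.12070135088035662 62.964475780198626
```

Request:
carry_out --delta_pos '[[0, 0.4, -0.1], [0, 0.9, -0.24], [0, 1.4, -0.37], [0, 1.9, -0.51], [0, 2.4, -0.64], [0, 2.8, -0.75], [0, 3.2, -0.86], [0, 3.5, -0.93], [0, 3.5, -0.93]]' --rotation '[[0, 0, 0], [0, 0, 0], [0, 0, 0], [0, 0, 0], [0, 0, 0], [0, 0, 0], [0, 0, 0], [0, 0, 0], [0, 0, 0]]'

```text
t: 6.2
ee_pos: [501.8, 186.3, 49.8]
orientation: [-1.302, -0.159, 0.209]
ft_force: [-0.7, -0.3, -1.2]
width: 67.0
```

Run:
```python
from h import *
im,c,o=snap('wrist','f_wrist');print(o['ee_pos'],o['orientation'],o['ft_force'],o['t'],o['width'])
print(ctrl.get_obs()['ee_pos'])
```

```text
[501.82760605 186.32892461  49.82887955] [-1.3019718  -0.15869253  0.20883302] [-0.7172296  -0.33187297 -1.19520101] 6.2 67.03714981575746
[502.0406955  186.36593019  50.19712866]
```

View pics/f_wrist.png

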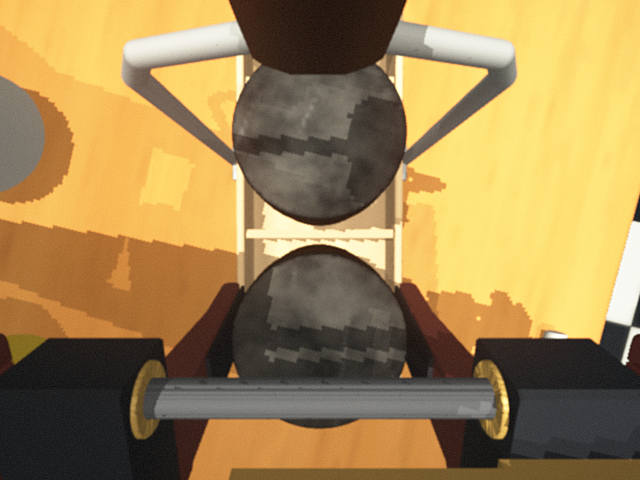

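Request:
carry_out --delta_pos '[[0, 0.1, -0.03], [0, 0.2, -0.05], [0, 0.3, -0.08], [0, 0.3, -0.08]]' --rotation '[[0, 0, 0], [0, 0, 0], [0, 0, 0], [0, 0, 0]]'

```text
t: 6.58
ee_pos: [502.2, 186.4, 47.4]
orientation: [-1.302, -0.16, 0.208]
ft_force: [0.3, -0.5, -1.2]
width: 67.2
```

Request:
carry_out --delta_pos '[[0, 0.1, -0.03], [0, 0.15, -0.04], [0, 0.15, -0.04]]' --rotation '[[0, 0, 0], [0, 0, 0], [0, 0, 0]]'

```text
t: 6.83
ee_pos: [502.4, 186.4, 46.6]
orientation: [-1.301, -0.16, 0.208]
ft_force: [-1.4, -2.1, 7.0]
width: 67.5
```

Request:
carry_out --delta_pos '[[0, 0, 0], [0, 0, 0], [0, 0, 0], [0, 0, 0], [0, -0.5, 0], [0, -1.5, 0], [0, -3.5, 0], [0, -6.0, 0], [0, -9.0, 0], [0, -12.0, 0]]' --rotation '[[0, 0, 0], [0, 0, 0], [0, 0, 0], [0, 0, 0], [0, 0, 0], [0, 0, 0], [0, 0, 0], [0, 0, 0], [0, 0, 0], [0, 0, 0]]' --hand 0

```text
t: 7.67
ee_pos: [509.4, 155.6, 163.5]
orientation: [-1.302, -0.159, 0.209]
ft_force: [0.3, 0.8, -0.0]
width: 87.7
```

Run:
```python
from h import *
im,c,o=snap('wrist','g_wrist');print(o['ee_pos'],o['orientation'],o['ft_force'],o['t'],o['width'])
move([483.8,254.5,245],down(104),o);move([483.8,254.5,174],down(104),o)
print(ctrl.get_obs()['ee_pos'])
```

```text
[509.42873222 155.61864966 163.46133697] [-1.30236123 -0.15909853  0.208505  ] [ 0.27877428  0.80312027 -0.04011203] 7.6667 87.73575755915087
delta cm [-0.104 -5.234 11.976] rot [-0.2616 -0.0004 -0.0006]
delta cm [-0.099  1.624 10.139] rot [-0.2616 -0.0004 -0.0006]
[513.09964152 155.22887106 168.93628363]
```

View pics/g_wrist.png

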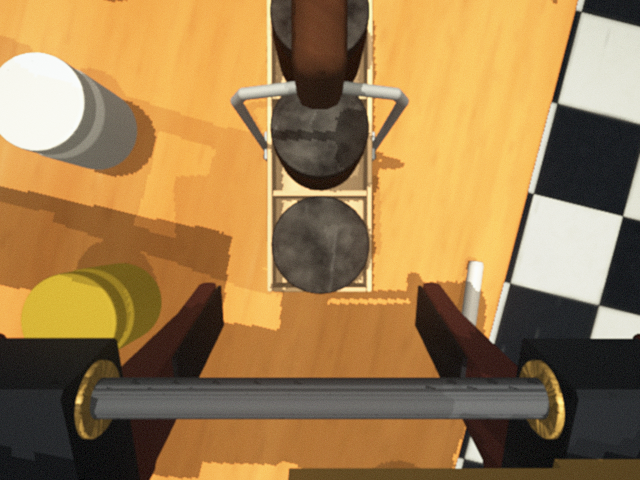

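Request:
carry_out --delta_pos '[[0, -2.0, 0.5], [0, -4.5, 1.2], [0, -7.0, 2.2], [-0.1, -8.0, 4.5], [-0.1, -7.3, 7.2], [-0.1, -6.4, 9.6], [-0.1, -5.7, 11.2], [-0.1, -5.3, 11.9], [-0.1, -5.25, 12.0], [-0.1, -5.25, 12.0], [-0.1, -5.25, 12.0]]' --rotation '[[0, 0, 0], [-0.03, 0, 0], [-0.08, 0, 0], [-0.13, 0, 0], [-0.18, 0, 0], [-0.23, 0, 0], [-0.255, 0, 0], [-0.262, 0, 0], [-0.262, 0, 0], [-0.262, 0, 0], [-0.262, 0, 0]]'

```text
t: 8.63
ee_pos: [484.3, 254.2, 243.6]
orientation: [-1.562, -0.19, 0.191]
ft_force: [0.8, 0.2, -0.3]
width: 87.9
```

Run:
```python
from h import *
im,c,o=snap('wrist','h_wrist');print(o['ee_pos'],o['orientation'],o['ft_force'],o['t'],o['width'])
print(proj(c,[483.8,254.5,214]))
print(ctrl.get_obs()['ee_pos'])
```

```text
[484.26948998 254.18753551 243.59281185] [-1.56228903 -0.19048208  0.19115282] [ 0.76921318  0.20937022 -0.28003308] 8.6333 87.93997151068919
[320.26004558 279.19021796]
[484.43937771 253.9923426  243.62963953]
```

View pics/h_wrist.png

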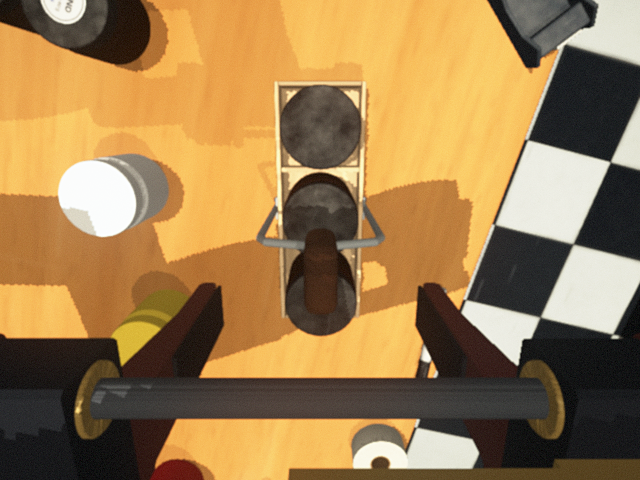

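Request:
carry_out --delta_pos '[[0, 0.8, 0], [0, 2.2, -0.05], [0, 3.8, -0.1], [0, 5.2, -0.1], [0, 6.3, -0.1], [0, 6.9, -0.1], [0, 6.9, -0.1]]' --rotation '[[0, 0, 0], [0, 0, 0], [0, 0, 0], [0, 0, 0], [0, 0, 0], [0, 0, 0], [0, 0, 0]]'

```text
t: 9.27
ee_pos: [483.7, 253.4, 173.0]
orientation: [-1.563, -0.189, 0.193]
ft_force: [-0.2, -0.3, -0.3]
width: 87.8
```

Request:
carry_out --delta_pos '[[0, 0, 0], [0, 0, 0], [0, 0, 0], [0, 0, 0], [0, 0, 0], [0, 0, 0], [0, 0, 0], [0, 0, 0], [0, 0, 0], [0, 0, 0]]' --rotation '[[0, 0, 0], [0, 0, 0], [0, 0, 0], [0, 0, 0], [0, 0, 0], [0, 0, 0], [0, 0, 0], [0, 0, 0], [0, 0, 0], [0, 0, 0]]' --hand 255

```text
t: 10.1
ee_pos: [484.3, 254.3, 174.6]
orientation: [-1.562, -0.192, 0.192]
ft_force: [-0.4, 0.2, -0.2]
width: 24.4
```

Run:
```python
from h import *
im,c,o=snap('side','i_side');print(o['ee_pos'],o['orientation'],o['ft_force'],o['moment'],o['t'],o['width'])
cv2.imwrite('pics/i_sc.png',cv2.resize(im[120:380,200:400],None,fx=2.3,fy=2.3,interpolation=2))
im,c,o=snap('wrist','i_wrist')
```

```text
[484.29637613 254.29728837 174.60646699] [-1.56233257 -0.19162299  0.19163397] [-0.3634877   0.22821991 -0.16530818] [-0.03375495 -0.0741429   0.03964345] 10.1 24.429234371581156
```

View pics/i_sc.png

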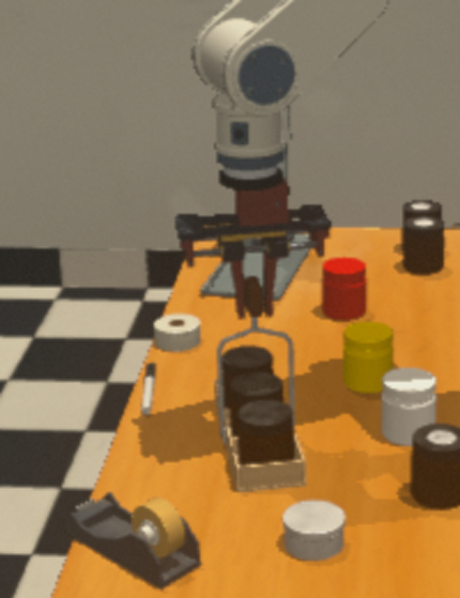

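View pics/i_wrist.png

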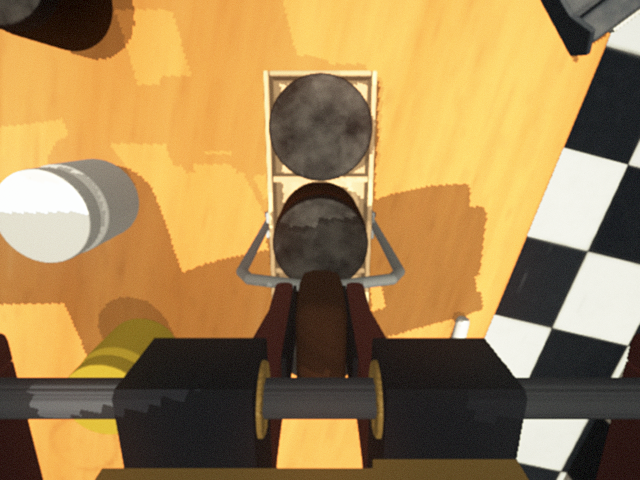

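Request:
carry_out --delta_pos '[[0, 0, 0], [0, 0, 0], [0, 0, 0], [0, 0, 0], [0, -0.1, 0], [0, -0.3, 0], [0, -0.6, 0], [0, -1.0, 0], [0, -1.4, 0], [0, -1.7, 0], [0, -1.8, 0], [0, -1.8, 0]]' --rotation '[[0, 0, 0], [0, 0, 0], [0, 0, 0], [0, 0, 0], [0, 0, 0], [0, 0, 0], [0, 0, 0], [0, 0, 0], [0, 0, 0], [0, 0, 0], [0, 0, 0], [0, 0, 0]]'

```text
t: 11.2
ee_pos: [484.6, 254.4, 193.1]
orientation: [-1.562, -0.192, 0.191]
ft_force: [-0.9, -0.5, -5.5]
width: 18.0
```

Run:
```python
from h import *
o=ctrl.get_obs()
print(o['ee_pos'],o['orientation'],o['ft_force'],o['moment'],o['t'],o['width'],o['qpos'])
im=cv2.imread('pics/b_top.png')
cv2.imwrite('pics/s_top.png',cv2.resize(im[175:255,380:530],None,fx=5,fy=5,interpolation=2))
im=cv2.imread('pics/a_side.png')
cv2.imwrite('pics/s_side.png',cv2.resize(im[125:255,270:350],None,fx=4.5,fy=4.5,interpolation=2))
```

```text
[484.55319617 254.40769598 193.12466713] [-1.56198573 -0.19216365  0.19084591] [-0.92700705 -0.49046376 -5.45536639] [-0.02519061 -0.11258646 -0.01929532] 11.2 17.952857115172726 [4.61720495e-01 3.47381663e-01 1.82717323e+00 1.89458755e-05
 9.66144260e-01 2.17758579e-01]
```

View pics/s_top.png

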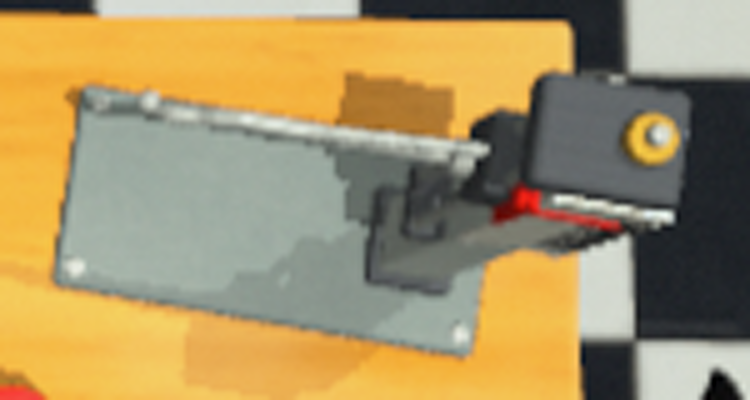

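View pics/s_side.png

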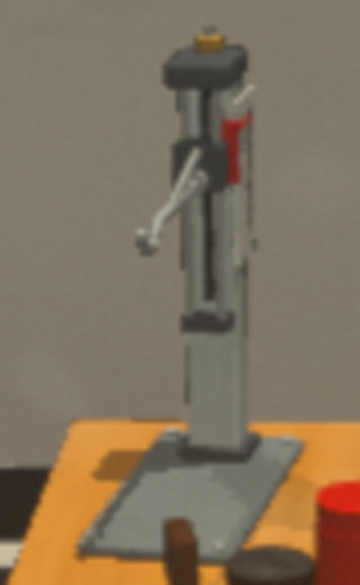

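Run:
```python
from h import *
t=cam('top')
P=lambda x,y,z:onz(t,380+x/5,175+y/5,z)
bl=P(56,285,12);br=P(470,356,12);tl=P(80,88,12)
d=bl-br;L=np.linalg.norm(d);d/=L;print(bl,br,tl,L,'yaw',np.degrees(np.arctan2(-d[0],d[1])),'wid',np.linalg.norm(tl-bl))
x=np.array([d[1],-d[0],0]);O=bl-215*d+65*x;O2=br+50*d+65*x;print('origin',O,O2,'saddle',O+195*d,O2+195*d)
a=P(97,98,277);b=P(150,101,277);c=P(480,152,267);print('prongs',a,b,np.linalg.norm(a-b),'mid',(a+b)/2,'arm yaw',[np.degrees(np.arctan2(-(q-c)[0],(q-c)[1])) for q in(a,b)])
s=cam('side');print(proj(s,[(a+b)[0]/2,(a+b)[1]/2,260]))
cap=P(612,140,383+10);print('cap',cap)
```

```text
[ 492.41652814 -183.47418698   12.        ] [ 452.40168459 -439.96446889   12.        ] [ 617.03105947 -198.67154446   12.        ] 259.59285894837905 yaw -8.867190612572578 wid 125.53780742315561
origin [ 523.49857328 -405.92397113   12.        ] [ 524.33205501 -400.58145463   12.        ] saddle [ 553.5567749  -213.25455344   12.        ] [ 554.39025663 -207.91203694   12.        ]
prongs [ 557.48735051 -161.70817086  277.        ] [ 556.39344835 -188.64928977  277.        ] 26.963317860907964 mid [ 556.94039943 -175.17873032  277.        ] arm yaw [np.float64(-6.560701160044528), np.float64(-7.2233782077585555)]
[300.88466172 180.80598789]
cap [ 518.65293244 -375.60380361  393.        ]
```

Run:
```python
from h import *
o=ctrl.get_obs()
print(o['ee_pos'])
move([470,120,360],down(97.5),o)
```

```text
[484.55319617 254.40769598 193.12466713]
delta cm [ -4.644 -16.694 -12.688] rot [-0.0003  0.1131  0.0009]
```

Request:
carry_out --delta_pos '[[0, -0.4, 0], [-0.1, -1.3, -0.2], [-0.2, -2.7, -0.6], [-0.5, -4.4, -1.2], [-0.9, -6.2, -2.1], [-1.4, -8.0, -3.3], [-1.9, -9.8, -4.7], [-2.4, -11.5, -6.2], [-2.9, -13.1, -7.8], [-3.5, -14.6, -9.4], [-4.0, -15.8, -11.0], [-4.6, -16.7, -12.7]]' --rotation '[[0, 0, 0], [0, 0.003, 0], [0, 0.01, 0], [0, 0.02, 0], [0, 0.03, 0], [0, 0.04, 0], [0, 0.05, 0], [0, 0.06, 0], [0, 0.073, 0], [0, 0.086, 0], [0, 0.1, 0], [0, 0.113, 0]]'

```text
t: 12.2
ee_pos: [470.4, 119.2, 361.6]
orientation: [-1.568, -0.104, 0.101]
ft_force: [-0.1, 0.8, -4.5]
width: 18.0
```

Run:
```python
from h import *
o=ctrl.get_obs()
print(o['ee_pos'],o['ft_force'],o['width'],o['t'])
move([430,-230,400],down(81.5),o,cp=[470,120,360],cR=down(97.5))
```

```text
[470.36355631 119.19181971 361.60157031] [-0.14776728  0.77679546 -4.53790747] 17.954976769841537 12.2
delta cm [ -8.534  -4.    -34.178] rot [0.     0.2793 0.    ]
```

Request:
carry_out --delta_pos '[[-0.5, -0.4, -2.2], [-1.2, -0.8, -4.8], [-1.9, -1.2, -7.8], [-2.8, -1.6, -11.1], [-3.6, -2.0, -14.6], [-4.5, -2.4, -18.2], [-5.4, -2.8, -21.8], [-6.3, -3.2, -25.2], [-7.0, -3.5, -28.2], [-7.7, -3.8, -30.8], [-8.2, -3.9, -32.8], [-8.5, -4.0, -34.2]]' --rotation '[[0, 0.015, 0], [0, 0.035, 0], [0, 0.06, 0], [0, 0.09, 0], [0, 0.12, 0], [0, 0.15, 0], [0, 0.18, 0], [0, 0.21, 0], [0, 0.235, 0], [0, 0.255, 0], [0, 0.27, 0], [0, 0.279, 0]]'

```text
t: 13.2
ee_pos: [429.9, -232.3, 400.4]
orientation: [-1.568, 0.118, -0.119]
ft_force: [0.5, 0.2, -4.7]
width: 18.2
```

Request:
carry_out --delta_pos '[[0, 0, 0], [0, 0, 0], [0, 0, 0], [0, 0, 0], [0, 0, 0], [0, 0, 0]]' --rotation '[[0, 0, 0], [0, 0, 0], [0, 0, 0], [0, 0, 0], [0, 0, 0], [0, 0, 0]]'

```text
t: 13.7
ee_pos: [430.9, -229.5, 399.7]
orientation: [-1.568, 0.115, -0.115]
ft_force: [-0.5, -0.8, -4.3]
width: 18.3
```

Run:
```python
from h import *
im,c,o=snap('wrist','k_wrist');print(o['ee_pos'],o['orientation'],o['ft_force'],o['t'],o['width'])
print(ctrl.get_obs()['ee_pos'])
im,c,o=snap('side','k_side');cv2.imwrite('pics/k_sc.png',cv2.resize(im[40:300,240:440],None,fx=2.3,fy=2.3,interpolation=2))
```

```text
[ 430.86351761 -229.46913679  399.68036001] [-1.56759979  0.11522353 -0.11529084] [-0.49134974 -0.78023796 -4.30400771] 13.7 18.264488413386214
[ 430.87848552 -229.60492592  399.67079218]
```

View pics/k_wrist.png

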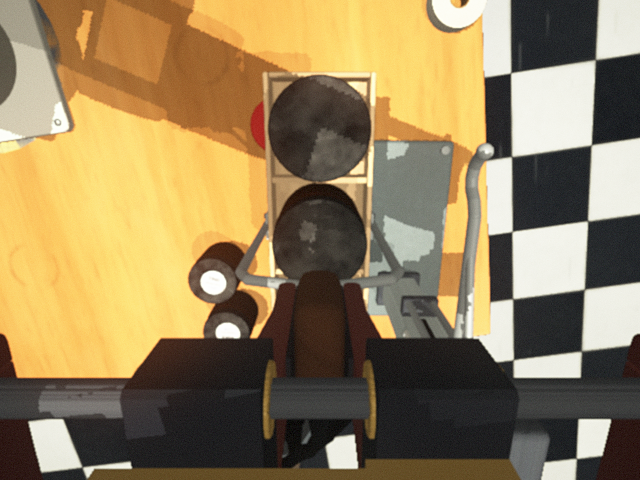

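View pics/k_sc.png

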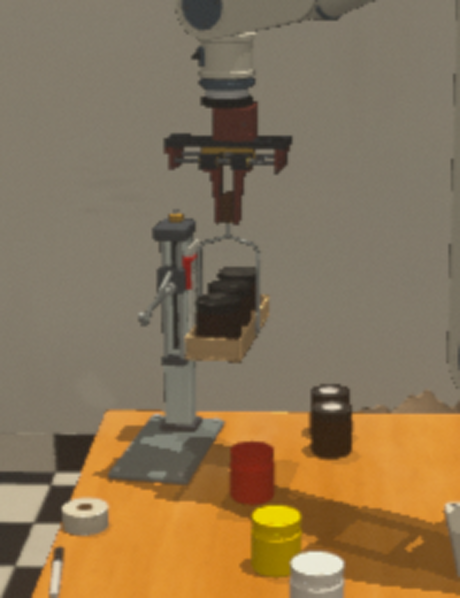

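Run:
```python
import cv2
im=cv2.imread('pics/k_wrist.png');cv2.imwrite('pics/k_wc.png',cv2.resize(im[130:340,360:510],None,fx=2.8,fy=2.8,interpolation=2))
```

```text
(no output)
```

View pics/k_wc.png

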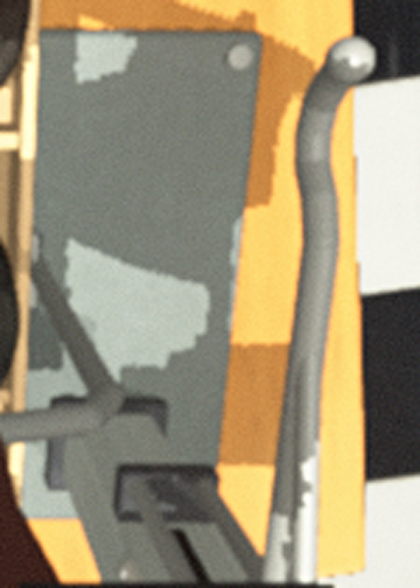

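Run:
```python
from h import *
o=dict(ee_pos=[430.87,-229.5,399.68],orientation=[-1.5676,.1152,-.1153]);c=cam('wrist',o)
q=lambda x,y,z:onz(c,360+x/2.8,130+y/2.8,z)
tip=q(350,60,272);bot=q(313,150,252);arm=q(320,240,267);arm2=q(297,470,267);cor=q(262,35,12);e2=q(218,465,12)
for n,v in dict(tip=tip,bot=bot,arm=arm,arm2=arm2,cor=cor,e2=e2).items():print(n,v.round(1))
d=arm-arm2;print('arm yaw',np.degrees(np.arctan2(-d[0],d[1])));d=cor-e2;print('base yaw',np.degrees(np.arctan2(-d[0],d[1])))
d=tip-arm;print('yaw tip-arm',np.degrees(np.arctan2(-d[0],d[1])))
a=np.radians(-8.8);y=np.array([-np.sin(a),np.cos(a),0]);x=np.array([np.cos(a),np.sin(a),0])
O=cor-65*x-215*y;print('O',O,'saddle',O+195*y)
```

```text
tip [ 557.  -188.1  272. ]
bot [ 554.  -213.9  252. ]
arm [ 549.6 -236.   267. ]
arm2 [ 540.5 -304.   267. ]
cor [ 618.9 -201.2   12. ]
e2 [ 583.9 -425.4   12. ]
arm yaw -7.572915028700773
base yaw -8.872795713080178
yaw tip-arm -8.849965840112109
O [ 521.79989328 -403.70674628   12.        ] saddle [ 551.63213136 -211.0022119    12.        ]
```

Run:
```python
from h import *
i=ctrl.camera_info('wrist');T=np.array(i['T_tool_cam']);f=240/np.tan(np.radians(i['fov_y']/2))
im=cv2.imread('pics/k_wrist.png');cv2.imwrite('pics/k_b.png',cv2.resize(im[200:380,220:420],None,fx=3,fy=3,interpolation=2))
ray_=lambda u,v:T[:3,:3]@np.array([(u-i['cx'])/f,(v-i['cy'])/f,1])
for depth_y in(20,25,30,35):
  out=[]
  for u,v in((242,277),(398,275)):
    d=ray_(u,v);s=(depth_y-T[1,3])/d[1];out.append(T[:3,3]+s*d)
  print(depth_y,np.round(out,1))
# jar lids: end jar center px (320,128) lid z: tool y = 174.6-82=92.6
for u,v,h in((320,128,92.6),(320,70.5,140.6),(321,180,140.6)):
  d=ray_(u,v);s=(h-T[1,3])/d[1];print((T[:3,3]+s*d).round(1))
```

```text
20 [[-38.9  20.    5.1]
 [ 38.4  20.    6.2]]
25 [[-39.9  25.    3.1]
 [ 39.5  25.    4.2]]
30 [[-41.   30.    1.1]
 [ 40.6  30.    2.3]]
35 [[-42.   35.   -0.8]
 [ 41.7  35.    0.3]]
[-0.1 92.6 75.7]
[-1.000e-01  1.406e+02  1.148e+02]
[  0.7 140.6  37.2]
```

View pics/k_b.png

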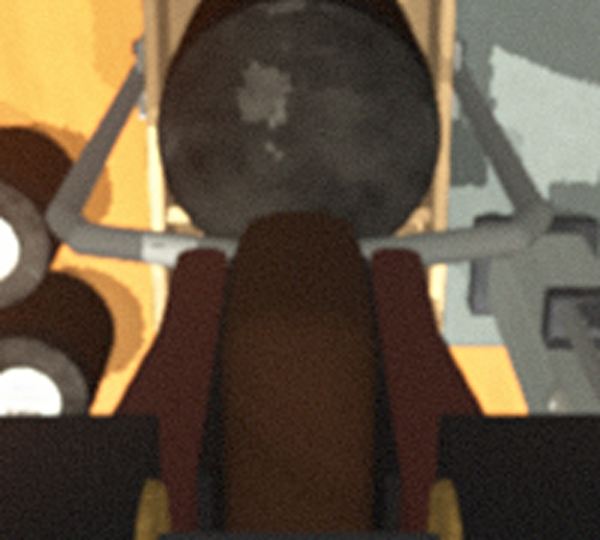

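Run:
```python
from h import *
o=ctrl.get_obs();R=down(81.2)
print(o['ee_pos'],o['t'])
move([460,-60,350],R,o);move([581,-32.6,317.6],R,o)
```

```text
[ 430.85850332 -229.7150878   399.63959592] 13.8
delta cm [ 0.395  4.965 17.215] rot [-0.0001  0.0065 -0.    ]
delta cm [11.963  8.205 21.699] rot [-0.0001  0.0065 -0.    ]
```

Request:
carry_out --delta_pos '[[0, 0.2, 0.6], [0, 0.6, 2.0], [0.1, 1.2, 4.2], [0.1, 2.0, 7.0], [0.2, 2.8, 9.8], [0.4, 3.7, 12.6], [0.8, 4.6, 15.3], [1.8, 5.3, 17.4], [3.2, 5.9, 18.7], [4.9, 6.4, 19.5], [6.7, 6.9, 20.1], [8.4, 7.3, 20.7]]' --rotation '[[0, 0, 0], [0, 0, 0], [0, 0, 0], [0, 0.003, 0], [0, 0.006, 0], [0, 0.006, 0], [0, 0.006, 0], [0, 0.006, 0], [0, 0.006, 0], [0, 0.006, 0], [0, 0.006, 0], [0, 0.006, 0]]'

```text
t: 14.8
ee_pos: [545.0, -36.6, 326.0]
orientation: [-1.567, 0.12, -0.12]
ft_force: [0.2, 0.1, -4.5]
width: 18.3
```

Request:
carry_out --delta_pos '[[1.4, 0.4, 0.4], [2.4, 0.7, 0.7], [3.1, 0.8, 0.9], [3.5, 0.9, 1.0], [3.6, 0.9, 1.0], [3.6, 0.9, 1.0], [3.6, 0.9, 1.0], [3.6, 0.9, 1.0]]' --rotation '[[0, 0, 0], [0, 0, 0], [0, 0, 0], [0, 0, 0], [0, 0, 0], [0, 0, 0], [0, 0, 0], [0, 0, 0]]'

```text
t: 15.47
ee_pos: [581.0, -33.7, 318.0]
orientation: [-1.567, 0.121, -0.121]
ft_force: [0.2, -0.8, -4.7]
width: 18.1
```

Run:
```python
from h import *
o=ctrl.get_obs();R=down(81.2)
print(o['ee_pos'],o['t'],o['ft_force'],o['width'])
S=np.array([553.5,-210.5,317.6])
move(S,R,o)
im,c,o=snap('side','l_side');cv2.imwrite('pics/l_sc.png',cv2.resize(im[80:260,230:400],None,fx=3.3,fy=3.3,interpolation=2))
y=np.array([.153,.988,0]);p=np.array(o['ee_pos'])
print('hook tip',proj(c,[557,-188,277]),'bail',proj(c,p-[0,0,19.6]),'lid inner',proj(c,p-76*y-[0,0,92.6]))
```

```text
[581.02853102 -33.70242183 317.96119066] 15.4667 [ 0.17094305 -0.77529939 -4.735781  ] 18.110962589498513
delta cm [-2.0000e-03  3.6000e-02 -1.7893e+01] rot [ 0.     -0.0007  0.0002]
hook tip [301.14425287 174.88831183] bail [287.70145342 182.35292653] lid inner [295.1569365  196.75071292]
```

View pics/l_sc.png

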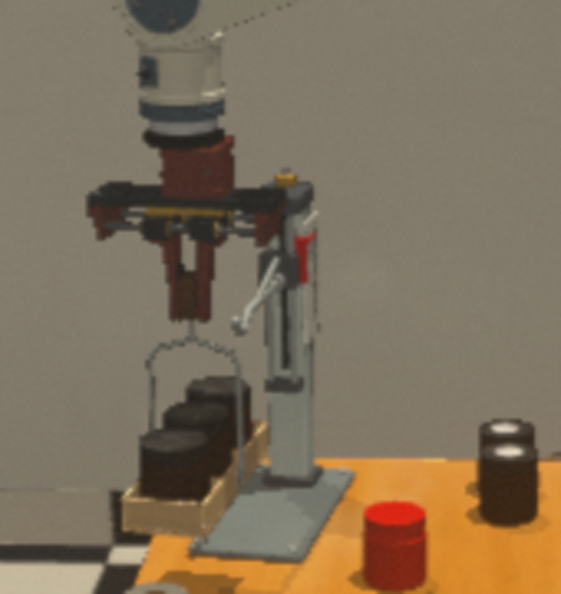

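Request:
carry_out --delta_pos '[[0, 0, -0.4], [0, 0, -1.3], [0, 0, -2.7], [0, 0, -4.4], [0, 0, -6.2], [0, 0, -7.9], [0, 0, -9.3], [0, 0, -10.3], [0, 0, -10.9], [0, 0, -11.0], [0, 0, -11.0], [0, 0, -11.0]]' --rotation '[[0, 0, 0], [0, 0, 0], [0, 0, 0], [0, 0, 0], [0, 0, 0], [0, 0, 0], [0, 0, 0], [0, 0, 0], [0, 0, 0], [0, 0, 0], [0, 0, 0], [0, 0, 0]]'

```text
t: 16.52
ee_pos: [564.7, -141.8, 317.6]
orientation: [-1.567, 0.121, -0.121]
ft_force: [0.1, 0.6, -5.1]
width: 17.5
```

Run:
```python
from h import *
o=ctrl.get_obs();R=down(81.2)
print(o['ee_pos'],o['t'],o['ft_force'],o['width'])
im,c,o=snap('side','m_side');cv2.imwrite('pics/m_sc.png',cv2.resize(im[100:260,240:360],None,fx=4.5,fy=3.7,interpolation=2))
im,c,o=snap('wrist','m_wrist')
```

```text
[ 564.68211376 -141.78681457  317.58207875] 16.5167 [ 0.09881871  0.55678087 -5.06467171] 17.49189506799498
```

View pics/m_sc.png

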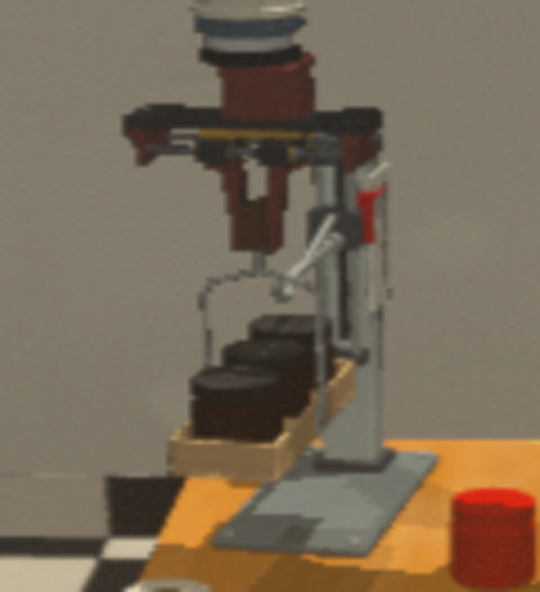

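View pics/m_wrist.png

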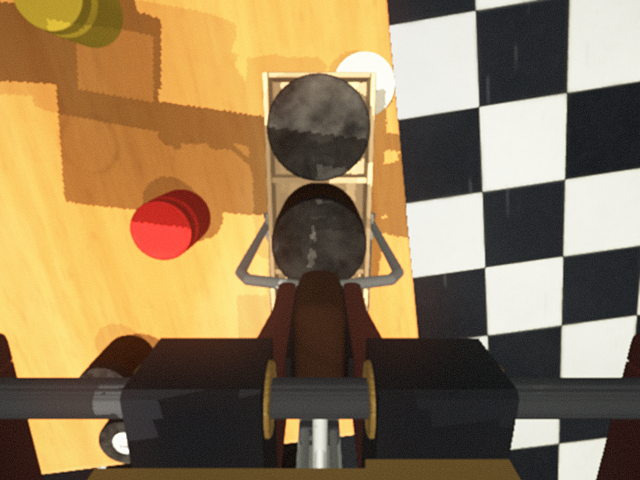

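Run:
```python
from h import *
o=dict(ee_pos=[430.87,-229.5,399.68],orientation=[-1.5676,.1152,-.1153]);w=cam('wrist',o);s=cam('side');t=cam('top')
print('ball side+wrist',tri(s,(302.6,178.5),w,(485,151.4)))
print('ball side+top',tri(s,(302.6,178.5),t,(410,195)))
print('ball wrist+top',tri(w,(485,151.4),t,(410,195)))
p=np.array([564.7,-141.8,317.6]);print('bail pred',proj(s,p-[0,0,19.6]))
a=cv2.imread('pics/m_side.png');cv2.imwrite('pics/m2.png',cv2.resize(a[150:200,275:325],None,fx=11,fy=11,interpolation=0))
```

```text
ball side+wrist (array([ 555.83730905, -188.73960484,  265.36387282]), np.float64(7.161378876027241))
ball side+top (array([ 556.15732909, -191.43673096,  263.76465524]), np.float64(6.701760202091688))
ball wrist+top (array([ 557.63863206, -188.94818119,  271.53954462]), np.float64(1.7271794213111393))
bail pred [297.02550029 172.76881763]
```

View pics/m2.png

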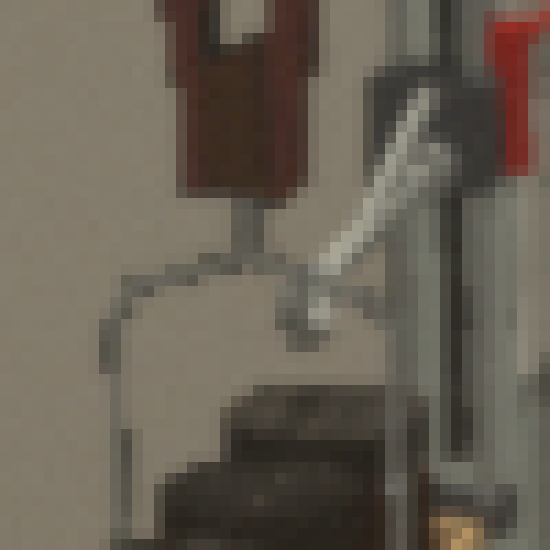

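Request:
carry_out --delta_pos '[[0, 0, -0.4], [0, 0, -1.1], [0, 0, -2.1], [0, 0, -3.3], [0, 0, -4.5], [0, 0, -5.6], [0, 0, -6.4], [0, 0, -6.8], [0, 0, -6.8], [0, 0, -6.8]]' --rotation '[[0, 0, 0], [0, 0, 0], [0, 0, 0], [0, 0, 0], [0, 0, 0], [0, 0, 0], [0, 0, 0], [0, 0, 0], [0, 0, 0], [0, 0, 0]]'

```text
t: 17.45
ee_pos: [554.1, -209.6, 317.5]
orientation: [-1.567, 0.122, -0.121]
ft_force: [0.6, -0.5, -5.0]
width: 17.8
```

Run:
```python
from h import *
o=ctrl.get_obs()
print(o['ee_pos'],o['t'],o['ft_force'],o['moment'],o['width'])
im,c,o=snap('side','n_side');cv2.imwrite('pics/n2.png',cv2.resize(im[140:200,270:330],None,fx=9,fy=9,interpolation=0))
print('bail',proj(c,np.array(o['ee_pos'])-[0,0,19.6]))
im,c,o=snap('wrist','n_wrist')
```

```text
[ 554.07540328 -209.58919418  317.54515766] 17.45 [ 0.58598425 -0.45678072 -4.96468127] [-0.06428888 -0.03356467 -0.06042341] 17.771759350967866
bail [302.52897052 167.17727977]
```

View pics/n2.png

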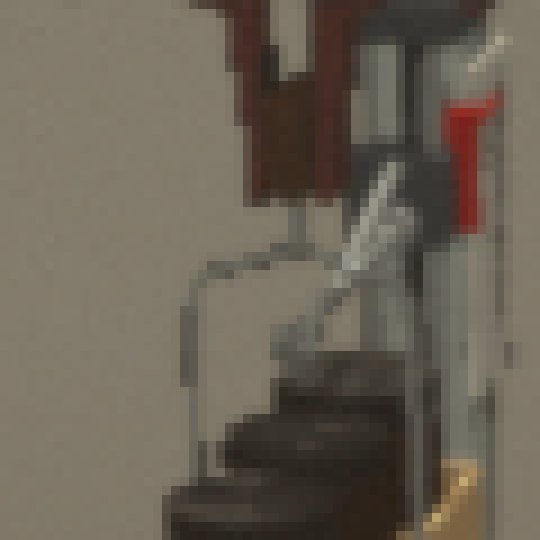

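View pics/n_wrist.png

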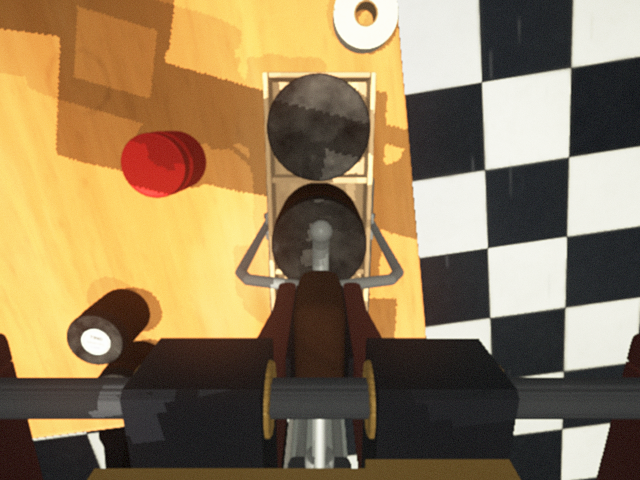

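Run:
```python
from h import *
i=ctrl.camera_info('wrist');T=np.array(i['T_tool_cam']);f=240/np.tan(np.radians(i['fov_y']/2))
for u,v,h in((320.5,230,45.5),(320.5,230,50)):
  d=T[:3,:3]@np.array([(u-i['cx'])/f,(v-i['cy'])/f,1]);s=(h-T[1,3])/d[1];print((T[:3,3]+s*d).round(1))
im=cv2.imread('pics/n_wrist.png');cv2.imwrite('pics/n3.png',cv2.resize(im[180:300,250:390],None,fx=5,fy=5,interpolation=2))
```

```text
[ 0.1 45.5 22.5]
[ 0.1 50.  21.3]
```

View pics/n3.png

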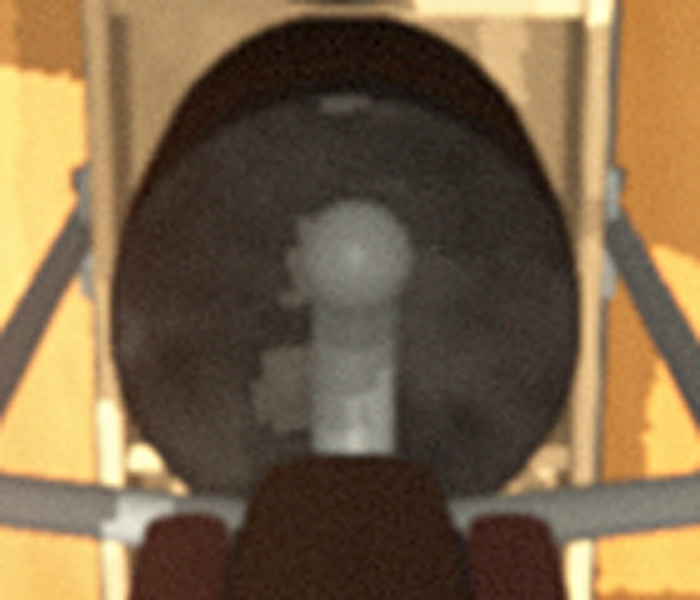

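Request:
carry_out --delta_pos '[[0, 0.2, 0], [0, 0.6, 0], [0, 1.1, 0], [0, 1.7, 0], [0, 2.3, 0], [0, 2.8, 0], [0, 3.1, 0], [0, 3.2, 0], [0, 3.2, 0]]' --rotation '[[0, 0, 0], [0, 0, 0], [0, 0, 0], [0, 0, 0], [0, 0, 0], [0, 0, 0], [0, 0, 0], [0, 0, 0], [0, 0, 0]]'

```text
t: 18.3
ee_pos: [554.0, -209.4, 285.2]
orientation: [-1.567, 0.121, -0.12]
ft_force: [-0.8, 0.2, -4.5]
width: 17.9
```

```bash
cat >> h.py <<'E'
def avg(n,cams=None):
    F=[];P=[]
    for k in range(n):
        ctrl.get_image('side');o=ctrl.get_obs();F.append(o['ft_force']);P.append(o['ee_pos'])
    print('t',o['t'],'F',np.mean(F,0).round(2),'+-',(np.std(F,0)/n**.5).round(2),'P',np.mean(P,0).round(2),'w',round(o['width'],1),'M',np.round(o['moment'],3))
E
python3 - <<'E'
from h import *
avg(12)
im,c,o=snap('wrist','o_wrist');cv2.imwrite('pics/o3.png',cv2.resize(im[180:300,250:390],None,fx=5,fy=5,interpolation=2))
im,c,o=snap('side','o_side');cv2.imwrite('pics/o2.png',cv2.resize(im[140:200,270:330],None,fx=9,fy=9,interpolation=0))
E
```

```text
t 18.9 F [ 0.04 -0.12 -4.86] +- [0.16 0.16 0.15] P [ 554.28 -209.47  285.81] w 18.0 M [-0.047 -0.027 -0.026]
```

View pics/o3.png

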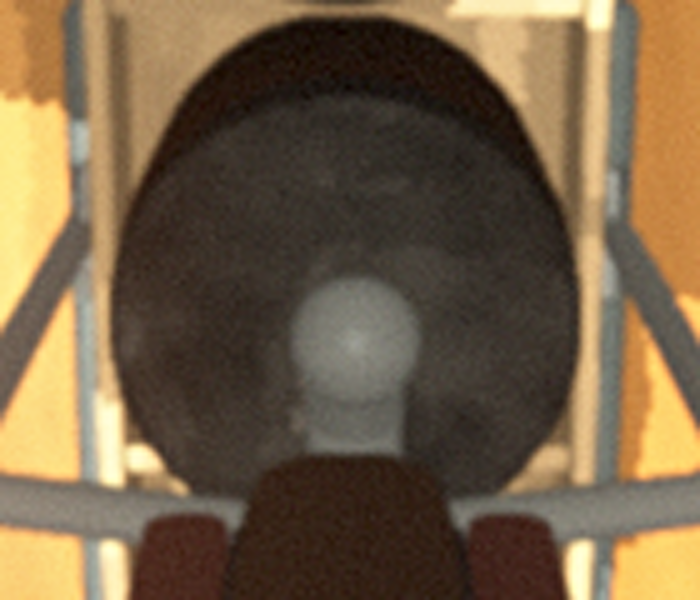

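View pics/o2.png

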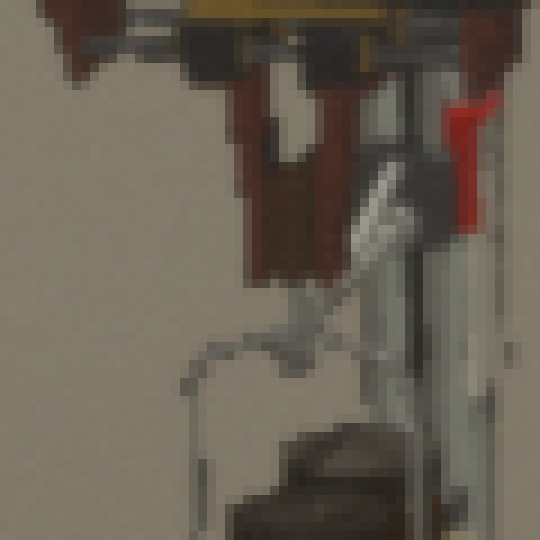

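Request:
carry_out --delta_pos '[[0, 0.1, 0], [0, 0.3, 0], [0, 0.5, 0], [0, 0.75, 0], [0, 1.0, 0], [0, 1.3, 0], [0, 1.6, 0], [0, 1.9, 0], [0, 2.2, 0], [0, 2.4, 0], [0, 2.5, 0], [0, 2.5, 0]]' --rotation '[[0, 0, 0], [0, 0, 0], [0, 0, 0], [0, 0, 0], [0, 0, 0], [0, 0, 0], [0, 0, 0], [0, 0, 0], [0, 0, 0], [0, 0, 0], [0, 0, 0], [0, 0, 0]]'

```text
t: 20.0
ee_pos: [554.2, -209.4, 260.4]
orientation: [-1.567, 0.121, -0.121]
ft_force: [0.4, -0.4, -2.3]
width: 18.0
```

Run:
```python
from h import *
avg(16)
im,c,o=snap('wrist','p_wrist');cv2.imwrite('pics/p3.png',cv2.resize(im[180:300,250:390],None,fx=5,fy=5,interpolation=2))
im,c,o=snap('side','p_side');cv2.imwrite('pics/p2.png',cv2.resize(im[140:200,270:330],None,fx=9,fy=9,interpolation=0))
```

```text
t 20.8 F [-0.17 -0.05 -2.26] +- [0.13 0.12 0.16] P [ 554.2  -209.43  260.7 ] w 17.7 M [-0.084  0.026  0.056]
```

View pics/p3.png

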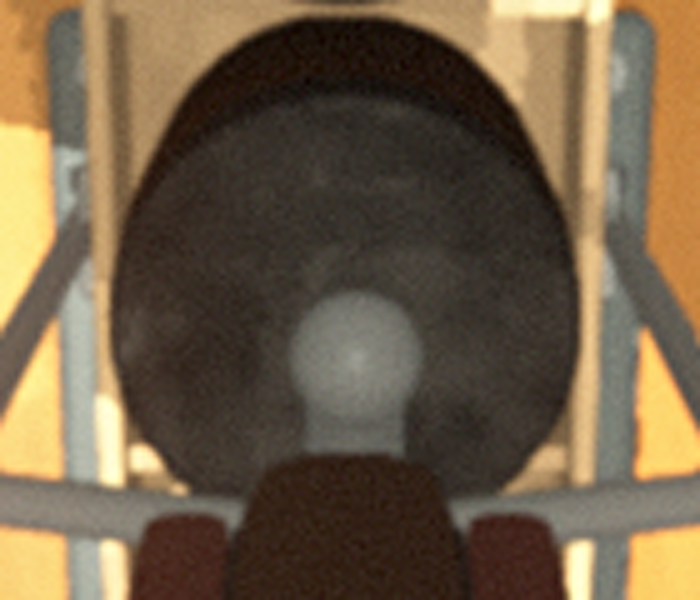

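View pics/p2.png

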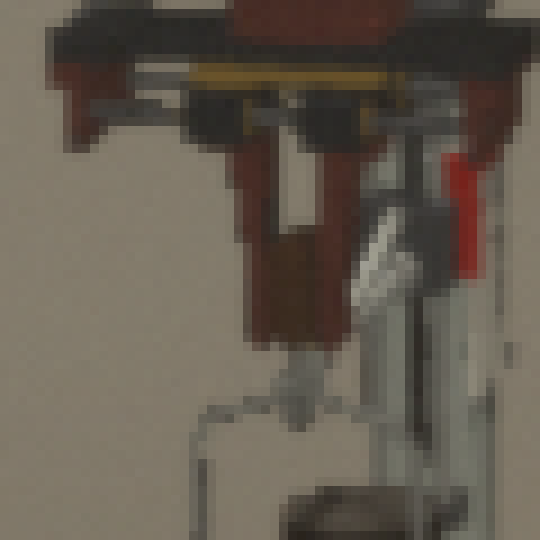

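Request:
carry_out --delta_pos '[[0, 0.1, 0], [0, 0.25, 0], [0, 0.45, 0], [0, 0.65, 0], [0, 0.85, 0], [0, 1.05, 0], [0, 1.25, 0], [0, 1.4, 0], [0, 1.55, 0], [0, 1.65, 0], [0, 1.7, 0], [0, 1.7, 0]]' --rotation '[[0, 0, 0], [0, 0, 0], [0, 0, 0], [0, 0, 0], [0, 0, 0], [0, 0, 0], [0, 0, 0], [0, 0, 0], [0, 0, 0], [0, 0, 0], [0, 0, 0], [0, 0, 0]]'

```text
t: 21.9
ee_pos: [554.2, -209.4, 243.6]
orientation: [-1.567, 0.121, -0.121]
ft_force: [0.1, -0.1, -0.3]
width: 17.9
```

Run:
```python
from h import *
avg(40)
im,c,o=snap('wrist','q_wrist');cv2.imwrite('pics/q3.png',cv2.resize(im[180:300,250:390],None,fx=5,fy=5,interpolation=2))
```

```text
t 23.9 F [ 0.07 -0.08 -0.61] +- [0.09 0.09 0.1 ] P [ 554.2  -209.42  243.64] w 17.9 M [-0.091 -0.159  0.017]
```

View pics/q3.png

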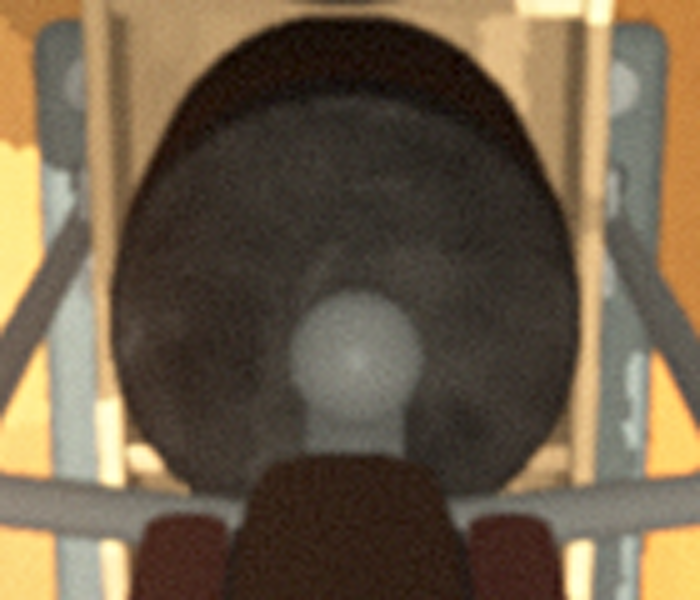

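Request:
carry_out --delta_pos '[[0, 0.05, 0], [0, 0.1, 0], [0, 0.18, 0], [0, 0.26, 0], [0, 0.34, 0], [0, 0.4, 0], [0, 0.44, 0], [0, 0.46, 0], [0, 0.46, 0]]' --rotation '[[0, 0, 0], [0, 0, 0], [0, 0, 0], [0, 0, 0], [0, 0, 0], [0, 0, 0], [0, 0, 0], [0, 0, 0], [0, 0, 0]]'

```text
t: 24.7
ee_pos: [554.2, -209.4, 239.0]
orientation: [-1.567, 0.121, -0.121]
ft_force: [-0.0, -0.7, 0.0]
width: 17.7
```

Run:
```python
from h import *
avg(60)
avg(60)
im,c,o=snap('side','r_side');cv2.imwrite('pics/r2.png',cv2.resize(im[140:240,250:350],None,fx=6,fy=6,interpolation=0))
```

```text
t 27.7 F [ 0.26 -0.32 -0.  ] +- [0.07 0.07 0.07] P [ 554.18 -209.41  239.01] w 18.1 M [-0.077 -0.19   0.068]
t 30.7 F [ 0.43 -0.29 -0.06] +- [0.07 0.06 0.06] P [ 554.17 -209.41  239.01] w 18.0 M [-0.092 -0.165  0.003]
```

View pics/r2.png

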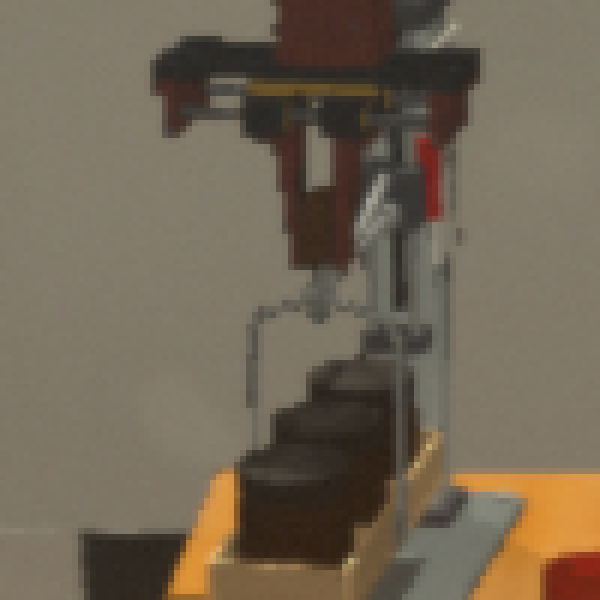

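Request:
carry_out --delta_pos '[[0.02, 0, -0.01], [0.04, 0, -0.03], [0.06, 0, -0.04], [0.06, 0, -0.04]]' --rotation '[[0, 0, 0], [0, 0, 0], [0, 0, 0], [0, 0, 0]]'

```text
t: 31.08
ee_pos: [554.3, -209.6, 238.8]
orientation: [-1.567, 0.122, -0.12]
ft_force: [-0.2, 2.3, 0.0]
width: 17.8
```

```bash
sed -i "s/F=\[\];P=\[\]/F=[];P=[];M=[]/;s/F.append(o\['ft_force'\])/F.append(o['ft_force']);M.append(o['moment'])/;s/np.round(o\['moment'\],3)/np.mean(M,0).round(3)/" h.py
python3 - <<'E'
from h import *
avg(50)
E
```

```text
t 33.5833 F [-1.93  3.28 -0.03] +- [0.07 0.11 0.07] P [ 554.62 -209.8   238.96] w 17.9 M [0.64  0.31  0.002]
```

Request:
carry_out --delta_pos '[[-0.02, 0, 0.015], [-0.04, 0, 0.03], [-0.05, 0, 0.036], [-0.05, 0, 0.036]]' --rotation '[[0, 0, 0], [0, 0, 0], [0, 0, 0], [0, 0, 0]]'

```text
t: 33.92
ee_pos: [554.6, -209.8, 239.2]
orientation: [-1.568, 0.12, -0.122]
ft_force: [-0.8, 1.9, -0.4]
width: 18.0
```

Run:
```python
from h import *
avg(50)
```

```text
t 36.4167 F [ 1.64 -0.02 -0.11] +- [0.16 0.14 0.06] P [ 554.43 -209.6   239.1 ] w 18.0 M [-0.071 -0.396 -0.005]
```

Run:
```python
from h import *
avg(25)
```

```text
t 37.6667 F [ 3.05 -1.48  0.07] +- [0.12 0.09 0.08] P [ 554.3  -209.49  239.03] w 17.7 M [-0.329 -0.696 -0.008]
```

Request:
carry_out --delta_pos '[[0.028, 0, -0.009], [0.028, 0, -0.009], [0.028, 0, -0.009], [0.028, 0, -0.009], [0.028, 0, -0.009], [0.028, 0, -0.009], [0.028, 0, -0.009], [0.028, 0, -0.009], [0.028, 0, -0.009], [0.028, 0, -0.009], [0.028, 0, -0.009], [0.028, 0, -0.009]]' --rotation '[[0, 0, 0], [0, 0, 0], [0, 0, 0], [0, 0, 0], [0, 0, 0], [0, 0, 0], [0, 0, 0], [0, 0, 0], [0, 0, 0], [0, 0, 0], [0, 0, 0], [0, 0, 0]]'

```text
t: 38.67
ee_pos: [554.4, -209.6, 239.0]
orientation: [-1.567, 0.121, -0.121]
ft_force: [1.9, -0.1, 0.8]
width: 17.9
```

Run:
```python
from h import *
avg(20);avg(20)
```

```text
t 39.6667 F [ 1.31 -0.47  0.04] +- [0.1  0.11 0.1 ] P [ 554.44 -209.55  238.96] w 18.1 M [-0.142 -0.349  0.003]
t 40.6667 F [ 0.71 -0.31 -0.11] +- [0.1  0.11 0.09] P [ 554.48 -209.58  238.98] w 17.9 M [-0.093 -0.231  0.002]
```

Request:
carry_out --delta_pos '[[0.002, 0, -0.001], [0.002, 0, -0.001]]' --rotation '[[0, 0, 0], [0, 0, 0]]'

```text
t: 40.83
ee_pos: [554.5, -209.6, 239.0]
orientation: [-1.567, 0.121, -0.121]
ft_force: [1.2, 0.1, 0.1]
width: 18.1
```

Run:
```python
from h import *
avg(24);avg(24)
```

```text
t 42.0333 F [ 0.27  0.03 -0.14] +- [0.1  0.09 0.11] P [ 554.51 -209.59  238.99] w 18.0 M [-0.045 -0.149  0.004]
t 43.2333 F [-0.05  0.2  -0.02] +- [0.1  0.09 0.09] P [ 554.52 -209.6   239.  ] w 17.9 M [-0.003 -0.106 -0.006]
```

Request:
carry_out --delta_pos '[[0, 0, 0], [0, 0, 0], [0, 0, 0], [0, 0, 0], [0, 0, 0], [0, 0, 0], [0, 0, 0], [0, 0, 0], [0, 0, 0], [0, 0, 0]]' --rotation '[[0, 0, 0], [0, 0, 0], [0, 0, 0], [0, 0, 0], [0, 0, 0], [0, 0, 0], [0, 0, 0], [0, 0, 0], [0, 0, 0], [0, 0, 0]]' --hand 0

```text
t: 44.07
ee_pos: [554.5, -209.6, 239.0]
orientation: [-1.567, 0.121, -0.121]
ft_force: [-0.2, -0.5, -0.5]
width: 80.8
```

Run:
```python
from h import *
for k in range(2):
  im,c,o=snap('side',f's{k}_side');print(o['t'],o['ft_force'],o['width']);im2,_,_=snap('wrist',f's{k}_wrist')
a=cv2.imread('pics/r_side.png')[140:240,250:350]
cv2.imwrite('pics/s2.png',np.hstack([cv2.resize(x,None,fx=4,fy=4,interpolation=0) for x in(a,im[140:240,250:350])]))
```

```text
44.0667 [-0.21814664 -0.46941849 -0.51447496] 80.75047200953101
44.1667 [ 0.47673892  0.17235286 -0.38990374] 86.82184950778077
```

View pics/s2.png

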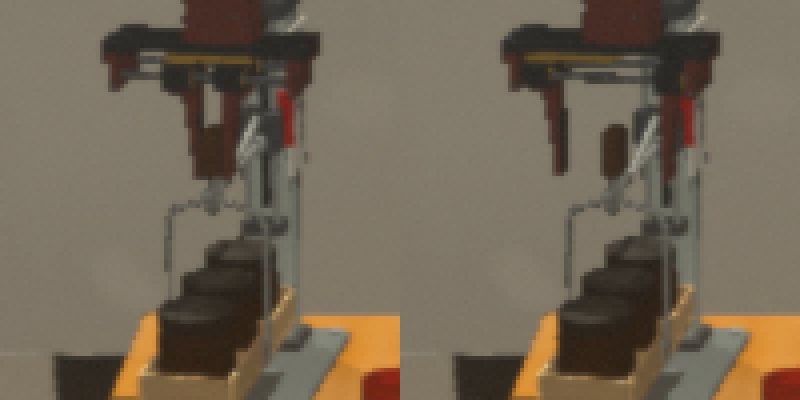

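View pics/s1_wrist.png

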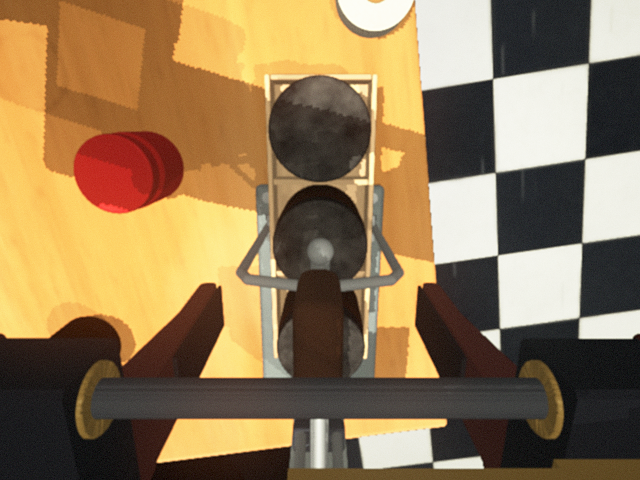

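Request:
carry_out --delta_pos '[[0, -0.2, 0], [0, -0.7, 0], [0, -1.6, 0], [0, -2.8, 0], [0, -4.2, 0], [0, -5.8, 0], [0, -7.4, 0], [0, -9.0, 0], [0, -10.4, 0], [0, -11.4, 0], [0, -11.9, 0], [0, -12.0, 0]]' --rotation '[[0, 0, 0], [0, 0, 0], [0, 0, 0], [0, 0, 0], [0, 0, 0], [0, 0, 0], [0, 0, 0], [0, 0, 0], [0, 0, 0], [0, 0, 0], [0, 0, 0], [0, 0, 0]]'

```text
t: 45.27
ee_pos: [555.0, -209.7, 360.7]
orientation: [-1.568, 0.119, -0.123]
ft_force: [0.6, -0.4, -0.1]
width: 87.8
```

Run:
```python
from h import *
I=[]
for k in range(4):
  im,c,o=snap('side',f'u{k}_side');I.append(im);w,_,_=snap('wrist',f'u{k}_wrist')
print(o['t'],o['ft_force'],o['ee_pos'])
print([np.abs(I[0][140:240,250:350].astype(int)-x[140:240,250:350]).mean().round(2) for x in I])
snap('top','u_top')
cv2.imwrite('pics/u2.png',np.hstack([cv2.resize(x[140:240,250:350],None,fx=4,fy=4,interpolation=0) for x in(I[0],I[3])]))
```

```text
45.5667 [-0.96105598 -0.41150045  0.39510896] [ 554.19301595 -209.47740688  358.07224741]
[np.float64(0.0), np.float64(1.01), np.float64(1.04), np.float64(1.03)]
```

View pics/u2.png

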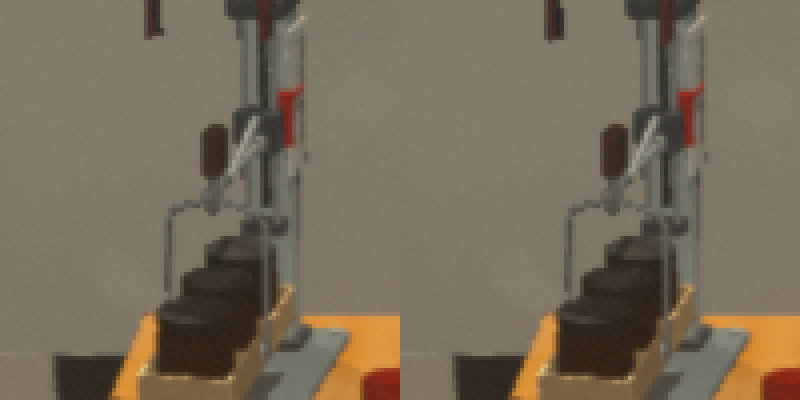

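View pics/u3_wrist.png

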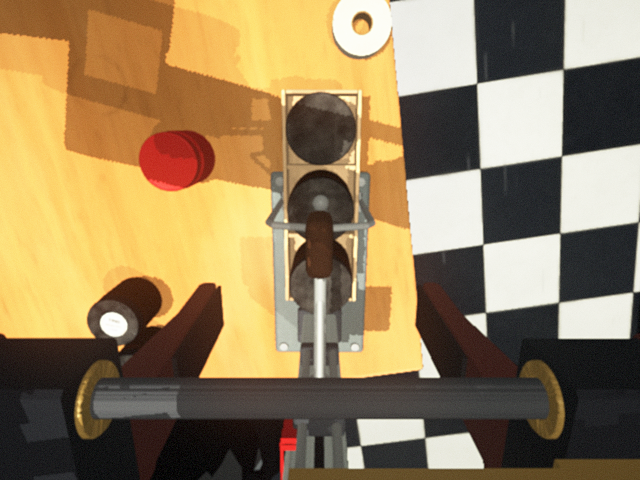

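```bash
python3 -c "
from workcell import ctrl
print(ctrl.close_job())"
```

```text
the job is handed in; nothing more can be done
None
```

The amber jar is in the carrier's empty pocket, and the carrier now hangs by its bail in the scale's hook with the gripper clear. The job was handed in after about 45.6 s of the 72 s.

- **Weight transfer:** the loaded carrier pulled about 4.9 N on the wrist. I lowered it in stages and let go once the wrist averaged -0.02 N vertically (± 0.09) and 0.2 N or less sideways.
- **Sideways disturbance:** while trimming out a small sideways force I overcorrected. The wire may have slipped slightly in the hook, and sideways readings reached about 3 N before I brought them back to zero. The vertical force stayed near zero throughout.
- **After release:** the side view showed the pointer, hook and carrier in the same place before and after opening, and four frames over about 0.3 s showed no visible movement. All three jars were upright.
- **Other objects:** I saw nothing else disturbed in the frames I checked, but I saved a last top view and did not look at it.
- **Measurements that disagreed:** the side camera put the hook tip about 7 mm lower than the wrist and top views. I trusted those two, which matched to 1.7 mm, and the hook seated without trouble.

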